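# Pack away the drill-guide set and shut the instrument drawer

## Task

Pack the set back into the open instrument drawer: thread the tall spacer, then the washer, then the flanged bushing (flange down) onto the stud in that order, each pushed down level onto the one below, and lay every spanner that is on the table in the left bay (the robot's left) and every screwdriver in the right bay. Then, with everything in, push the drawer fully shut. Leave the practice skull and the steel bowl where they are.

Things in the scene. Friction and masses are not known exactly. Their poses are not given: they have to be found in the camera images.
- spacer_mid (a point): the spacer: plain aluminium tube standing upright on the table, 40 mm outside diameter, 22 mm hole, 45 mm tall; this point is its centre, half-way up; z along the hole
- washer_mid (a point): the washer: flat steel ring lying on the table, 60 mm outside diameter, 22 mm hole, 10 mm thick; this point is its centre, half-way up; z along the hole
- bushing_mid (a point): the bushing: dark steel flanged bushing standing on its flange; flange 56 mm diameter and 8 mm thick at the bottom, barrel 36 mm diameter above it, 30 mm tall in all, 22 mm hole right through; this point is on the axis, 15 mm above the underside; z along the hole, up
- spanner1_mid (a point): double open-ended steel spanner lying flat, 102 mm long along its x, 12 mm thick; shank 16 mm wide over the middle 56 mm, jaws 30 mm wide at both ends. This point: its centre, 6 mm above its underside. May be absent (None from the start)
- spanner2_mid (a point): double open-ended steel spanner lying flat, 102 mm long along its x, 12 mm thick; shank 16 mm wide over the middle 56 mm, jaws 30 mm wide at both ends. This point: its centre, 6 mm above its underside. May be absent (None from the start)
- driver1_mid (a point): screwdriver lying flat: grey grooved handle 56 mm long (along x), 24 mm wide, 20 mm high, and a thin round steel shaft (8 mm diameter) 40 mm long on its +x end. This point: the middle of the handle, 10 mm above its underside. May be absent (None from the start)
- driver2_mid (a point): screwdriver lying flat: grey grooved handle 56 mm long (along x), 24 mm wide, 20 mm high, and a thin round steel shaft (8 mm diameter) 40 mm long on its +x end. This point: the middle of the handle, 10 mm above its underside. May be absent (None from the start)
- stud_foot (a point): foot of the upright threaded stud (bolt) in the middle bay, on the drawer's inner floor (15 mm above the table). Stud 14 mm diameter, 90 mm tall, its top 14 mm tapering to 6 mm. x points into the cabinet (the way the drawer shuts), y to the left bay, z up. It moves with the drawer
- stud_tip (a point): top of the stud, 90 mm above its foot
- left_bay (a point): centre of the inner floor of the left bay (robot's left, +y): 205 mm long in x (100 mm to either side of this point is free), 105 mm wide in y; outer wall 55 mm high, the low divider to the middle bay 40 mm high and 5 mm thick. Axes as stud_foot. The middle bay with the stud is 110 mm wide
- right_bay (a point): the same for the right bay (robot's right, -y)
- drawer_front (a point): point on the outer face of the drawer's upright front panel (356 mm wide, 10 mm thick, its top 118 mm and bottom 10 mm above the table), at mid width, 95 mm above the table: a good place to push; the bar handle (110 mm long, standing 35 mm off the face) is 50 mm lower. Axes as stud_foot
- drawer (a joint): how far the drawer stands open, m: 0 is fully shut, about 0.19 to 0.20 at the start, 0.21 the stop; slides with about 2 N and stays where it is left. The steel cabinet it slides into is 360 mm wide, 240 mm deep and 130 mm high; when the drawer is shut the front panel covers its face (10 mm thick with its outer face 5 mm proud of the cabinet). The cabinet is fixed
- skull: grey practice skull, about 140 mm wide and 126 mm high, a bystander; origin under its centre
- bowl: steel bowl 120 mm diameter, 45 mm high, a bystander; origin under its centre
Things that resemble listed ones, but are neither listed nor needed, are in the scene too. What is shaped like the part that bears spanner1_mid but brown or green is not meant. What is shaped like the part that bears spanner2_mid but yellow is not meant.

How it is judged:
By the outcome, as a careful person would: the job done as asked, in the order asked, and still so for the second after the job is handed in, with the robot touching nothing.
Of spanner1, spanner2, driver1, driver2 only 2 to 4 are there at a start; the rules pass over those that are not, and their reading is None.
At some moment in a run one of spanner1, spanner2, driver1, driver2, washer, spacer may be knocked a few centimetres aside while the robot is not near it.
It also fails if it takes over 210 s, if anything falls off the work surface, if the arm or the gripper's body presses on something with over 40 N, if the wrist force passes 120 N, or if a joint passes its speed limit or range.

## Robot

A 6-joint arm with a two-finger parallel gripper is mounted at the origin on the work surface. World frame = base frame: x ahead of the robot, y to its left, z up, the work surface at z = 0. Lengths are in m, angles in rad, forces in N, time in s.
With the tool pointing down it reaches from about 0.425 to 0.95 m from the base axis. Payload 3.5 kg.
Tool frame: the origin (TCP) lies at the very end of the fingers, on their centre line; the grasp point (between the pads) lies 19 mm behind it (ctrl.grip_point_offset is the distance from the TCP to the grasp point, in m); z points along the fingers, y is the line along which they close (so a half turn about z gives the same grasp; the last joint's range is limited). The gripper opens to 85 mm and grips with 20 to 120 N. Pads are 22 mm wide; open, the fingers measure 114 mm over their backs; the gripper's body (76 mm by 85 mm) begins 54 mm behind the grasp point. The pads swing forward as they close: fully open they stand 13 mm farther back than shut.
Start: joints at [1.089, 0.286, 1.577, -0, 1.279, -0.15], TCP at [0.22, 0.638, 0.231] pointing down, gripper open.
Joint ranges: [-2.77, 2.77], [-0.9, 2.22], [0.21, 2.48], [-1.53, 4.67], [0.24, 2.81], [-2.84, 2.84]. Speed limits (rad/s): [2.79, 2.79, 3.14, 3.14, 3.14, 3.14].

## Interface

Orientations are given as a unit quaternion [x, y, z, w].
In Python, from plant import ctrl gives the robot as it stands. The module is installed in compiled form; this text tells all that it offers.
- The arm moves only by the shell command python3 -m pendant 'ROWS' [OPENING] [FORCE]. ROWS is JSON, a list of rows, each an object of numbers: "dx", "dy", "dz": the shift along the tool's x, y, z in cm; "twist": the turn about the tool's z in degrees. A call has 1 to 10 rows; each row is the pose to reach, as a shift and turn from the pose commanded when the call began, along the tool's axes at that moment; what a row does not reach only later rows make up. A row lasts 1/8 s, in which the tool goes at most 62.5 mm and 10.7 degrees, less where a joint would pass 70% of its speed; a pose out of reach is approached as far as the arm can. A call with a gripper value outside its range is refused whole. OPENING is the opening in per cent of the stroke, from 0 (shut) to 100 (fully open), set as the call begins (- or left out, the last holds). The fingers move at their own pace and stop on an object; FORCE is the grip in N (left out, the last holds). Time passes only in rows, so rows that repeat a pose let the fingers close. It gives the time, the measured TCP pose, the force, the opening and the grip force at its end, in the units of the state.
- ctrl.get_state(): the state, without advancing time (a new reading comes with each control period).
- ctrl.read_camera(name): name is "side" or "top"; returns a dict with "img" (384x512x3 uint8, red, green, blue), "depth" (384x512 float32, m along the optical axis (not along the pixel's ray), 0 where there is no reading), "camera_matrix" (3x3 intrinsics, pixels), "xyz" and "rotation" of the camera in the world. Camera axes: x right, y up, looking along -z (the intrinsics and any distortion apply to the point x, -y, -z); pixel columns grow to the right and rows downward; lengths in m; the calibration is good to about 2 mm. A picture is of the moment at which its call begins.
- ctrl.sign_off(): hands the job in; it is judged then, once.
The state is a dict: "time": time; "qpos": joint angles; "dq": joint speeds; "joint_efforts": joint torques, N m; "eef_pos": TCP position; "tcp_rot": TCP orientation; "contact_force": force on the tool from outside, world axes, zero at the start; "wrist_torque": the same for the moment, N m; "opening": opening from 0.0 (shut) to 1.0 (fully open); "finger_force": force on a finger pad.
Only numpy, scipy, OpenCV 4.12 (cv2) and the standard library are available. Lean on these libraries where they do the work, as an engineer would, in place of code of your own. Each camera call takes 0.05 s, during which the arm holds its last target. There are 200 camera calls.

## Working session

There is one attempt and no reset: what is moved stays moved. The work goes in short steps, Python scripts to look and compute and a shell command to move; the robot and the scene stay as the last step left them, time stands still between calls to the robot, and variables do not carry over. Pictures are saved under pics/ and viewed, at most 14 in all, crops included, and the job is handed in when it is done.

```bash
mkdir -p pics; cat > h.py <<'E'
import numpy as np, cv2
from plant import ctrl
from scipy.spatial.transform import Rotation as R
def cam(n):
    c=ctrl.read_camera(n); d=c["depth"]; K=np.array(c["camera_matrix"]); h,w=d.shape
    rot=np.array(c["rotation"]); rot=rot if rot.shape==(3,3) else R.from_quat(rot).as_matrix()
    u,v=np.meshgrid(np.arange(w),np.arange(h))
    P=np.stack([(u-K[0,2])/K[0,0]*d,-(v-K[1,2])/K[1,1]*d,-d],-1)@rot.T+np.array(c["xyz"])
    P[d==0]=np.nan
    c["P"]=P; return c
def save(c,name,box=None,s=1.5):
    im=c["img"][...,::-1]
    if box: im=im[box[1]:box[3],box[0]:box[2]]
    cv2.imwrite("pics/"+name,cv2.resize(im,None,fx=s,fy=s,interpolation=cv2.INTER_CUBIC))
def st():
    s=ctrl.get_state(); print("t",round(s["time"],2),"pos",np.round(s["eef_pos"],4),"yaw x-axis",np.round(R.from_quat(s["tcp_rot"]).as_matrix(),3).tolist(),"q",np.round(s["qpos"],2),"F",np.round(s["contact_force"],1),"op",round(float(s["opening"]),3)); return s
E
python3 - <<'E'
from h import *
import pickle
for n in("top","side"):
    c=cam(n); save(c,n+"0.png"); pickle.dump(c,open(n+".pkl","wb")); print(n,c["xyz"],c["camera_matrix"],[k for k in c])
    print(np.round(np.array(c["rotation"]),3))
st()
E
```

```text
top [ 0.29654949 -0.04410017  1.5407259 ] [[478.09861794   0.         258.37521898]
 [  0.         478.09861794 191.49092728]
 [  0.           0.           1.        ]] ['img', 'depth', 'camera_matrix', 'xyz', 'rotation', 'P']
[ 0.051 -0.065 -0.701  0.708]
side [0.1987368  1.05754945 1.15040884] [[495.04309537   0.         254.5004527 ]
 [  0.         495.04309537 193.9313075 ]
 [  0.           0.           1.        ]] ['img', 'depth', 'camera_matrix', 'xyz', 'rotation', 'P']
[-0.056  0.394  0.909 -0.125]
t 0.1 pos [0.2196 0.6377 0.2301] yaw x-axis [[-0.945, 0.326, -0.001], [0.326, 0.945, -0.002], [0.0, -0.002, -1.0]] q [ 1.09  0.29  1.58  0.    1.28 -0.15] F [-0.2 -0.4  0.4] op 1.002
```

View pics/top0.png

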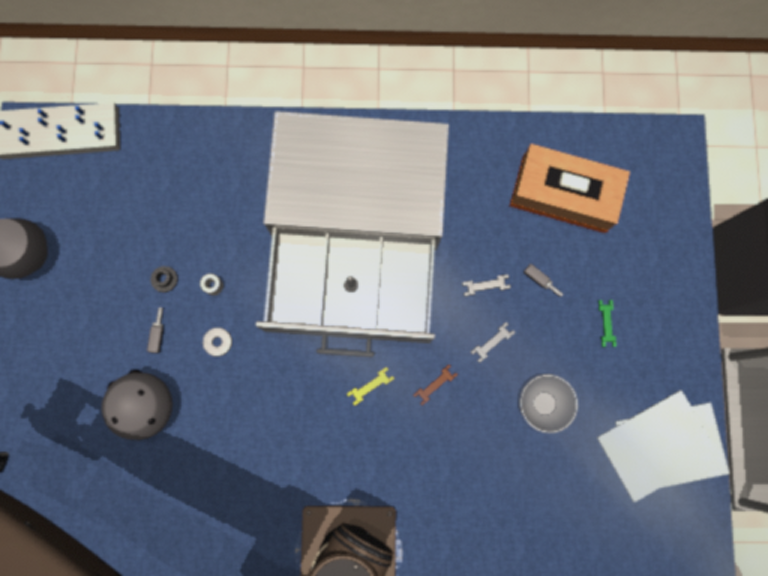

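View pics/side0.png

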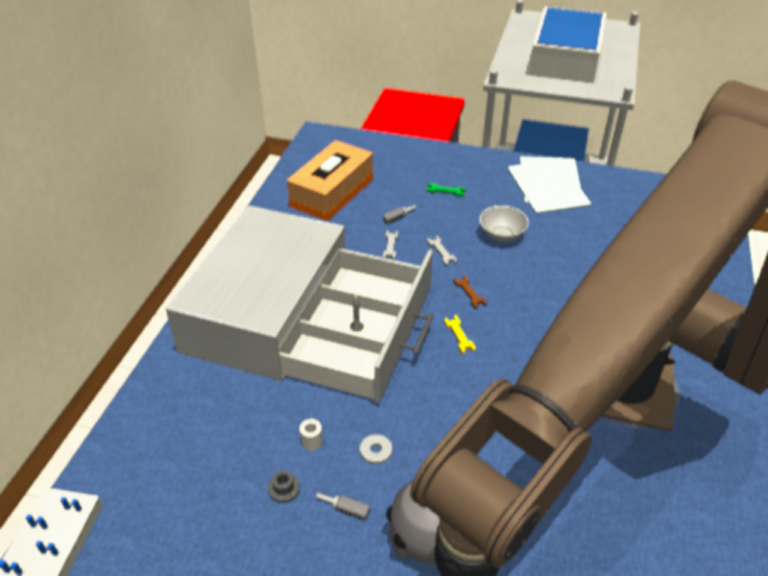

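Candidates (top0 pixels, 1.5x scale): grey spanners (486,285) and (493,341); decoys brown (436,384), yellow (371,386), green (608,322). Drivers are at (155,330) and (543,280). Rings: bushing (163,278), spacer (210,283), washer (217,342). The stud is at (351,284).

```bash
cat >> h.py <<'E'
def blobs(c,zt=1.0):
    """non-blue blobs on the mat"""
    im=c["img"].astype(int); P=c["P"]
    blue=(im[...,2]-im[...,0]>25)&(im[...,2]>im[...,1]+10)
    m=(~blue)&(P[...,0]>.2)&(P[...,0]<.95)&(np.abs(P[...,1])<.75)&(P[...,2]>.003)&(P[...,2]<.14)
    n,l,s,ce=cv2.connectedComponentsWithStats(m.astype(np.uint8),connectivity=8)
    out=[]
    for i in range(1,n):
        if s[i,4]<25 or s[i,4]>2500: continue
        q=P[l==i]; xy=q[:,:2]; 
        (rc,rs,ra)=cv2.minAreaRect((xy*1000).astype(np.float32))
        C=np.cov(xy.T); w,V=np.linalg.eigh(C)
        out.append((ce[i],np.array(rc)/1000,rs,np.degrees(np.arctan2(V[1,1],V[0,1])),np.percentile(q[:,2],[5,50,95]),xy.mean(0),np.median(im[l==i],0)))
    return out
def show(c):
    for b in blobs(c): print("px",np.round(b[0]),"rect",np.round(b[1],4),"sz",np.round(b[2]),"ang %.1f"%b[3],"z",np.round(b[4],3),"mean",np.round(b[5],4),"rgb",b[6])
E
python3 - <<'E'
from h import *
import pickle
for n in("top","side"):
    c=pickle.load(open(n+".pkl","rb")); print(n); show(c)
c=pickle.load(open("top.pkl","rb")); P=c["P"]
save(c,"crop1.png",(90,170,380,270),2.7)
for uv in [(234,189),(234,190),(233,188),(234,187),(200,190),(275,190),(234,220),(300,130),(230,140),(200,221),(260,223)]: print(uv,np.round(P[uv[1],uv[0]],4))
m=(P[...,2]>.05)&(P[...,2]<.112)&(abs(P[...,1]+.0)<.05)&(P[...,0]>.5)&(P[...,0]<.68)
ys,xs=np.where(m); print([(x,y,*np.round(P[y,x],3)) for x,y in zip(xs,ys)][:40])
E
```

```text
top
px [44. 87.] rect [0.8986 0.6415] sz [116. 225.] ang 96.1 z [0.014 0.03  0.039] mean [0.8891 0.6373] rgb [211. 206. 189.]
px [ 14. 165.] rect [0.616  0.6856] sz [ 82. 130.] ang 171.8 z [0.053 0.097 0.119] mean [0.6108 0.6796] rgb [57. 54. 56.]
px [109. 186.] rect [0.5649 0.4106] sz [58. 54.] ang 150.9 z [0.004 0.012 0.033] mean [0.5632 0.4074] rgb [82. 80. 79.]
px [360. 185.] rect [ 0.5694 -0.4117] sz [94. 26.] ang 51.6 z [0.009 0.018 0.024] mean [ 0.5746 -0.404 ] rgb [135. 127. 124.]
px [141. 189.] rect [0.5555 0.3052] sz [52. 39.] ang 48.3 z [0.004 0.041 0.049] mean [0.5502 0.301 ] rgb [159. 161. 158.]
px [324. 190.] rect [ 0.56  -0.286] sz [ 30. 102.] ang 100.9 z [0.005 0.011 0.016] mean [ 0.5598 -0.2862] rgb [186.5 183.  177. ]
px [405. 215.] rect [ 0.4803 -0.5495] sz [98. 34.] ang -177.0 z [0.005 0.01  0.016] mean [ 0.4809 -0.5477] rgb [ 67. 149.  83.]
px [104. 223.] rect [0.4531 0.4185] sz [31. 96.] ang 174.2 z [0.008 0.019 0.025] mean [0.4428 0.417 ] rgb [134.  128.  124.5]
px [328. 228.] rect [ 0.4365 -0.2999] sz [ 30. 102.] ang 130.9 z [0.005 0.011 0.017] mean [ 0.4367 -
[... 6052 characters left out ...]
(222), np.int64(155), np.float64(0.659), np.float64(0.044), np.float64(0.061)), (np.int64(223), np.int64(155), np.float64(0.66), np.float64(0.041), np.float64(0.058)), (np.int64(224), np.int64(155), np.float64(0.659), np.float64(0.038), np.float64(0.061)), (np.int64(225), np.int64(155), np.float64(0.659), np.float64(0.035), np.float64(0.061)), (np.int64(226), np.int64(155), np.float64(0.66), np.float64(0.032), np.float64(0.059)), (np.int64(227), np.int64(155), np.float64(0.659), np.float64(0.028), np.float64(0.063)), (np.int64(228), np.int64(155), np.float64(0.659), np.float64(0.025), np.float64(0.063)), (np.int64(229), np.int64(155), np.float64(0.659), np.float64(0.022), np.float64(0.064))]
```

View pics/crop1.png

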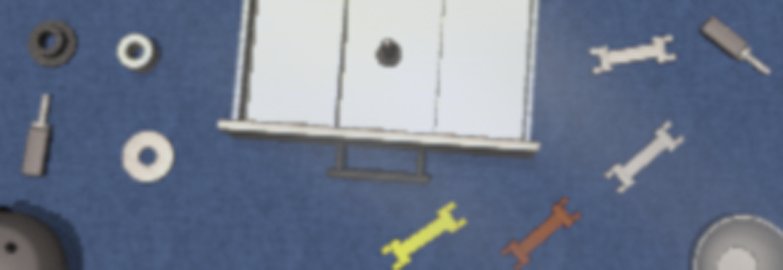

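```bash
cat >> h.py <<'E'
from scipy.optimize import least_squares
def near(c,xy,r,z0,z1):
    P=c["P"]; m=(np.hypot(P[...,0]-xy[0],P[...,1]-xy[1])<r)&(P[...,2]>z0)&(P[...,2]<z1); return P[m]
def ring(c,xy,Rr,z0,z1):
    q=near(c,xy,Rr+.012,z0,z1); return (cv2.minEnclosingCircle((q[:,:2]*1000).astype(np.float32))), q.mean(0), len(q)
def stud(c,g=(.55,.004)):
    q=near(c,g,.02,.035,.115); return q[:,:2].mean(0),np.median(q[:,:2],0),len(q)
def panel(c,a,b):
    P=c["P"]; m=(P[...,2]>.11)&(P[...,2]<.126)&(P[...,0]>a)&(P[...,0]<b)&(abs(P[...,1])<.2); q=P[m]; k=np.polyfit(q[:,1],q[:,0],1); return k,q[:,1].min(),q[:,1].max(),len(q),q[:,0].min(),q[:,2].mean()
def driver(c,xy):
    q=near(c,xy,.065,.013,.03); rc,rs,ra=cv2.minAreaRect((q[:,:2]*1000).astype(np.float32))
    a=near(c,xy,.075,.003,.03); d=a[:,:2].mean(0)-np.array(rc)/1000
    return "handle",np.round(np.array(rc)/1000,4),np.round(rs),"ptsmean",np.round(q[:,:2].mean(0),4),"shaft dir(rough)",round(np.degrees(np.arctan2(d[1],d[0])),1),np.round(d,4)
E
python3 - <<'E'
from h import *
import pickle
for n in("top","side"):
    c=pickle.load(open(n+".pkl","rb")); print(n)
    print("spacer",ring(c,(.552,.304),.02,.04,.06)); print("washer",ring(c,(.432,.290),.03,.005,.02)); print("bushF",ring(c,(.564,.412),.028,.005,.02),"bushB",ring(c,(.564,.412),.018,.024,.04))
    print("stud",stud(c)); print("panel",panel(c,.40,.50)); print("cab",(lambda q:(q.min(0),q.max(0)))(near(c,(.8,0),.3,.122,.14)))
    print(driver(c,(.453,.4185))); print(driver(c,(.5694,-.4117)))
    P=c["P"]; print("table z",np.nanmedian(P[240:250,150:200,2]))
E
```

```text
top
spacer (((550.240234375, 302.70635986328125), 20.10434341430664), array([0.55008446, 0.3022213 , 0.04531476]), 89)
washer (((431.1876220703125, 289.77838134765625), 40.52722930908203), array([0.4297631 , 0.28868707, 0.01047909]), 245)
bushF (((564.564697265625, 411.46551513671875), 39.20960998535156), array([0.56350121, 0.40678428, 0.0096774 ]), 142) bushB (((564.4315795898438, 410.47808837890625), 19.158267974853516), array([0.56467637, 0.40989928, 0.03008992]), 74)
stud (array([0.55237455, 0.00595703]), array([0.55172639, 0.00596549]), 30)
panel (array([0.05857656, 0.44653985]), np.float64(-0.16384657985483325), np.float64(0.18949799274105278), 417, np.float64(0.4330951859777264), np.float64(0.1176428881907236))
cab (array([ 0.63894896, -0.19183142,  0.1220411 ]), array([0.89853631, 0.1809078 , 0.13972057]))
('handle', array([0.4566, 0.4162]), array([26., 99.]), 'ptsmean', array([0.4417, 0.4176]), 'shaft dir(rough)', np.float64(159.6), array([-0.0067,  0.0025]))
('handle', array([ 0.5694, -0.4117]), array([94., 26.]), 'ptsmean', array([ 0.5769, -0.4021]), 'shaft dir(rough)', np
[... 547 characters left out ...]
), 104)
stud (array([0.55578683, 0.00929862]), array([0.5553099 , 0.00931714]), 75)
panel (array([0.0588813 , 0.44793903]), np.float64(-0.16863274490659053), np.float64(0.19314210906813467), 309, np.float64(0.43390422063898637), np.float64(0.1154338122226799))
cab (array([ 0.63972737, -0.1982047 ,  0.12200294]), array([0.90233276, 0.18123361, 0.1373508 ]))
('handle', array([0.4516, 0.4173]), array([28., 88.]), 'ptsmean', array([0.4387, 0.4202]), 'shaft dir(rough)', np.float64(145.4), array([-0.0069,  0.0048]))
('handle', array([ 0.5737, -0.4094]), array([91., 26.]), 'ptsmean', array([ 0.5799, -0.3986]), 'shaft dir(rough)', np.float64(76.2), array([0.0019, 0.0079]))
table z 0.0209697813495624
```

```bash
cat >> h.py <<'E'
def plan(*wps, start=None):
    """wps: (x,y,z,yaw_deg or None). prints tool-axis shifts (cm) and twist (deg) from the present pose"""
    s=ctrl.get_state(); M=R.from_quat(s["tcp_rot"]).as_matrix(); p=np.array(s["eef_pos"]); yaw=np.degrees(np.arctan2(M[1,0],M[0,0])); prev=np.zeros(3); pt=0
    if start: p=np.array(start[:3]); yaw=start[3]; t=np.radians(yaw); M=np.array([[np.cos(t),np.sin(t),0],[np.sin(t),-np.cos(t),0],[0,0,-1]])
    for w in wps:
        d=M.T@(np.array(w[:3])-p)*100; tw=0
        if w[3] is not None: tw=-((w[3]-yaw+180)%360-180)
        n=max(np.linalg.norm(d-prev)/6.25,abs(tw-pt)/10.7); q6=np.degrees(np.arctan2(w[1],w[0]))+90-(yaw-tw)
        print("dx %.2f dy %.2f dz %.2f twist %.1f | rows %.1f q6~%.0f"%(*d,tw,n,q6)); prev=d; pt=tw
E
python3 - <<'E'
from h import *
plan((.5515,.303,.12,176.6),(.5515,.303,.024,176.6))
E
```

```text
dx -42.29 dy -20.80 dz 11.04 twist -15.6 | rows 7.7 q6~-58
dx -42.29 dy -20.78 dz 20.64 twist -15.6 | rows 1.5 q6~-58
```

```bash
R='r'; python3 -m pendant '[{"dx":-42.3,"dy":-20.8,"dz":11,"twist":-15.6},{"dx":-42.3,"dy":-20.8,"dz":11,"twist":-15.6},{"dx":-42.3,"dy":-20.8,"dz":11,"twist":-15.6},{"dx":-42.3,"dy":-20.8,"dz":11,"twist":-15.6},{"dx":-42.3,"dy":-20.8,"dz":11,"twist":-15.6},{"dx":-42.3,"dy":-20.8,"dz":11,"twist":-15.6},{"dx":-42.3,"dy":-20.8,"dz":11,"twist":-15.6},{"dx":-42.3,"dy":-20.8,"dz":11,"twist":-15.6},{"dx":-42.3,"dy":-20.8,"dz":11,"twist":-15.6},{"dx":-42.3,"dy":-20.8,"dz":11,"twist":-15.6}]' 100 40; python3 - <<'E'
from h import *
st()
plan((.5515,.303,.024,176.6))
c=cam("side"); print("spacer",ring(c,(.552,.304),.02,.04,.06)); save(c,"s1.png",(140,180,360,345),3)
E
```

```text
time: 1.35
eef_pos: [0.5515, 0.3038, 0.1209]
tcp_rot: [0.03, 1.0, -0.0, -0.001]
contact_force: [0.0, 0.4, 0.3]
opening: 1.0
finger_force: 0.0
t 1.35 pos [0.5515 0.3038 0.1209] yaw x-axis [[-0.998, 0.06, -0.001], [0.06, 0.998, -0.0], [0.001, -0.0, -1.0]] q [ 0.34  0.3   1.78  0.    1.07 -1.17] F [0.  0.4 0.3] op 1.0
dx -0.02 dy -0.08 dz 9.69 twist -0.0 | rows 1.5 q6~-58
spacer (((552.584228515625, 303.5209045410156), 19.830951690673828), array([0.55281828, 0.30360809, 0.04324265]), 96)
```

View pics/s1.png

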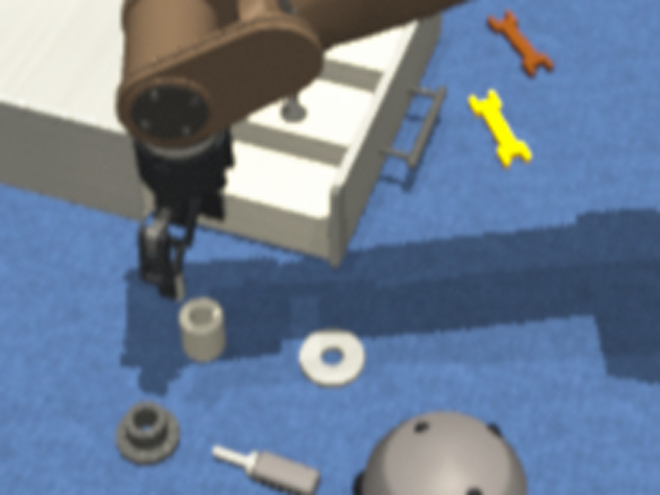

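The gripper is above and behind the spacer (crop 203,330), which stands clear of the washer (332,357) and the bushing (147,433).

```bash
python3 -m pendant '[{"dz":5},{"dz":9.7},{"dz":9.7},{"dz":9.7}]' | tail -5; python3 -m pendant '[{},{},{},{},{},{}]' 0 40;  python3 -m pendant '[{"dz":-3},{"dz":-6},{"dz":-12},{"dz":-12},{"dz":-12}]'; python3 - <<'E'
from h import *
st()
plan((.4,.2,.2,176.6),(.555,.0065,.20,176.6),(.555,.0065,.14,176.6))
E
```

```text
t 1.4 pos [0.5513 0.3044 0.1213] yaw x-axis [[-0.998, 0.059, -0.001], [0.059, 0.998, 0.0], [0.001, 0.0, -1.0]] q [ 0.34  0.3   1.78  0.    1.07 -1.17] F [-0.3  0.6 -0.5] op 1.001
dx 14.50 dy -11.31 dz -7.87 twist 0.0 | rows 3.2 q6~-60
dx -2.11 dy -29.72 dz -7.88 twist 0.0 | rows 4.0 q6~-86
dx -2.12 dy -29.72 dz -1.88 twist 0.0 | rows 1.0 q6~-86$[0]: bad value
$[0]: bad value
$[0]: bad value
```

```bash
python3 -m pendant '[{"dx":0,"dy":0,"dz":5,"twist":0},{"dx":0,"dy":0,"dz":9.7,"twist":0},{"dx":0,"dy":0,"dz":9.7,"twist":0},{"dx":0,"dy":0,"dz":9.7,"twist":0}]'; python3 -m pendant '[{"dx":0,"dy":0,"dz":0,"twist":0},{"dx":0,"dy":0,"dz":0,"twist":0},{"dx":0,"dy":0,"dz":0,"twist":0},{"dx":0,"dy":0,"dz":0,"twist":0},{"dx":0,"dy":0,"dz":0,"twist":0},{"dx":0,"dy":0,"dz":0,"twist":0}]' 0 40
```

```text
time: 1.9
eef_pos: [0.5527, 0.3051, 0.0264]
tcp_rot: [0.029, 1.0, 0.001, 0.001]
contact_force: [0.2, 0.3, 0.9]
opening: 1.002
finger_force: 0.0
time: 2.65
eef_pos: [0.5531, 0.3039, 0.0263]
tcp_rot: [0.03, 1.0, 0.0, 0.001]
contact_force: [-1.1, -0.5, 6.1]
opening: 0.445
finger_force: 40.3
```

```bash
python3 -m pendant '[{"dx":0,"dy":0,"dz":-3,"twist":0},{"dx":0,"dy":0,"dz":-8,"twist":0},{"dx":0,"dy":0,"dz":-13,"twist":0},{"dx":0,"dy":0,"dz":-13,"twist":0},{"dx":0,"dy":0,"dz":-13,"twist":0}]' - -; python3 - <<'E'
from h import *
s=st()
c=cam("side"); q=near(c,(.553,.304),.026,.125,.2); print("held",q.min(0),q.max(0),len(q))
b=cam("top"); print("stud top",stud(b)); print("stud side",stud(c))
plan((.555,.0065,.155,176.6),(.555,.0065,.12,176.6))
E
```

```text
time: 3.28
eef_pos: [0.5512, 0.3034, 0.1533]
tcp_rot: [0.03, 1.0, -0.0, -0.001]
contact_force: [-0.3, -0.4, -2.9]
opening: 0.45
finger_force: 40.8
t 3.27 pos [0.5512 0.3034 0.1533] yaw x-axis [[-0.998, 0.06, -0.002], [0.06, 0.998, -0.0], [0.002, -0.001, -1.0]] q [ 0.34  0.26  1.76  0.    1.13 -1.17] F [-0.3 -0.4 -2.9] op 0.45
held [0.53040215 0.28018792 0.12611997] [0.56808918 0.32906935 0.19968682] 234
stud top (array([0.55254104, 0.00599023]), array([0.55157777, 0.00597015]), 30)
stud side (array([0.55556827, 0.00943956]), array([0.5550217 , 0.01047941]), 53)
dx -2.22 dy -29.58 dz -0.30 twist -0.0 | rows 4.7 q6~-86
dx -2.24 dy -29.58 dz 3.20 twist -0.0 | rows 0.6 q6~-86
```

```bash
python3 -m pendant '[{"dx":-0.5,"dy":-6,"dz":-0.3,"twist":0},{"dx":-1,"dy":-12,"dz":-0.3,"twist":0},{"dx":-1.5,"dy":-18,"dz":-0.3,"twist":0},{"dx":-2,"dy":-24,"dz":-0.3,"twist":0},{"dx":-2.2,"dy":-29.6,"dz":-0.3,"twist":0},{"dx":-2.2,"dy":-29.6,"dz":-0.3,"twist":0},{"dx":-2.2,"dy":-29.6,"dz":-0.3,"twist":0},{"dx":-2.2,"dy":-29.6,"dz":-0.3,"twist":0}]' - -; python3 - <<'E'
from h import *
s=st()
c=cam("side"); save(c,"s2.png",(180,130,300,230),6)
print("stud",stud(c)); q=near(c,s["eef_pos"][:2],.03,.128,.158); print(q.min(0),q.max(0),len(q))
E
```

```text
time: 4.38
eef_pos: [0.5559, 0.0083, 0.1564]
tcp_rot: [0.029, 1.0, 0.0, -0.001]
contact_force: [-0.1, -0.2, -2.9]
opening: 0.447
finger_force: 41.1
t 4.38 pos [0.5559 0.0083 0.1564] yaw x-axis [[-0.998, 0.058, -0.002], [0.058, 0.998, 0.001], [0.002, 0.0, -1.0]] q [-0.17  0.1   1.93  0.    1.11 -1.68] F [-0.1 -0.2 -2.9] op 0.447
stud (array([0.55587043, 0.00937214]), array([0.55532162, 0.00998411]), 77)
[ 0.53561457 -0.00466109  0.12841244] [0.5741627  0.03386772 0.15742134] 78
```

View pics/s2.png

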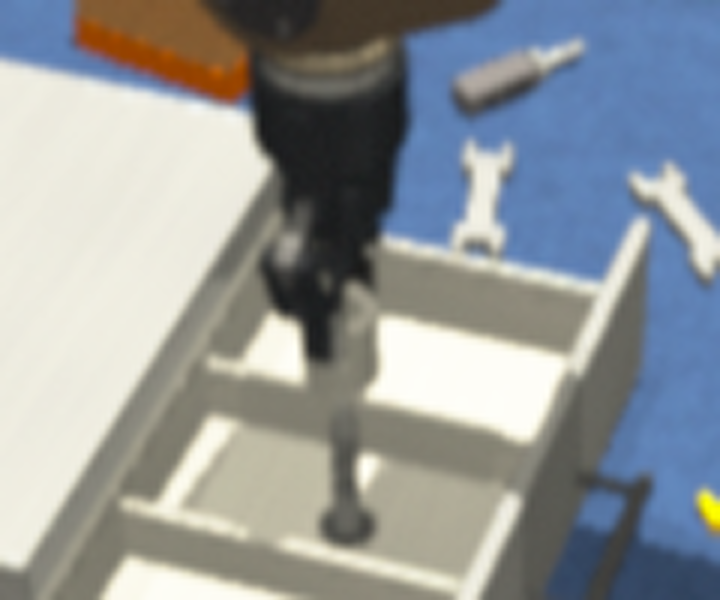

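The spacer (342,345) hangs exactly above the stud (343,420).

```bash
python3 -m pendant '[{"dx":0,"dy":0,"dz":1.5,"twist":0},{"dx":0,"dy":0,"dz":2.5,"twist":0},{"dx":0,"dy":0,"dz":3.5,"twist":0},{"dx":0,"dy":0,"dz":4.5,"twist":0},{"dx":0,"dy":0,"dz":4.5,"twist":0}]'; python3 -m pendant '[{"dx":0,"dy":0,"dz":1,"twist":0},{"dx":0,"dy":0,"dz":2,"twist":0},{"dx":0,"dy":0,"dz":3,"twist":0},{"dx":0,"dy":0,"dz":4,"twist":0},{"dx":0,"dy":0,"dz":5,"twist":0},{"dx":0,"dy":0,"dz":6,"twist":0},{"dx":0,"dy":0,"dz":6,"twist":0}]'
```

```text
time: 5.05
eef_pos: [0.5555, 0.007, 0.111]
tcp_rot: [0.03, 1.0, 0.0, -0.001]
contact_force: [0.3, 0.3, -1.3]
opening: 0.448
finger_force: 41.1
time: 5.92
eef_pos: [0.5555, 0.0071, 0.0511]
tcp_rot: [0.03, 1.0, 0.0, -0.001]
contact_force: [0.3, -0.1, -1.9]
opening: 0.452
finger_force: 41.1
```

```bash
python3 -m pendant '[{"dx":0,"dy":0,"dz":0.4,"twist":0},{"dx":0,"dy":0,"dz":0.8,"twist":0},{"dx":0,"dy":0,"dz":1,"twist":0},{"dx":0,"dy":0,"dz":1.1,"twist":0},{"dx":0,"dy":0,"dz":1.1,"twist":0}]'
```

```text
time: 6.55
eef_pos: [0.5565, 0.0069, 0.0415]
tcp_rot: [0.03, 1.0, -0.0, 0.0]
contact_force: [-0.7, -0.1, -1.5]
opening: 0.451
finger_force: 41.1
```

```bash
python3 -m pendant '[{"dx":0,"dy":0,"dz":0.1,"twist":0},{"dx":0,"dy":0,"dz":0.2,"twist":0},{"dx":0,"dy":0,"dz":0.2,"twist":0}]'
```

```text
time: 6.92
eef_pos: [0.5581, 0.0069, 0.0413]
tcp_rot: [0.03, 1.0, -0.0, 0.002]
contact_force: [-1.0, 0.4, 5.4]
opening: 0.45
finger_force: 41.7
```

```bash
python3 -m pendant '[{"dx":0,"dy":0,"dz":0,"twist":0},{"dx":0,"dy":0,"dz":0,"twist":0},{"dx":0,"dy":0,"dz":0,"twist":0},{"dx":0,"dy":0,"dz":-3,"twist":0},{"dx":0,"dy":0,"dz":-8,"twist":0},{"dx":0,"dy":0,"dz":-12,"twist":0},{"dx":0,"dy":0,"dz":-12,"twist":0},{"dx":0,"dy":0,"dz":-12,"twist":0}]' 65; python3 - <<'E'
from h import *
st()
c=cam("side"); print("spacer",ring(c,(.555,.007),.02,.05,.065))
b=cam("top"); print("washer",ring(c,(.432,.290),.03,.005,.02),ring(b,(.432,.290),.03,.005,.02))
w=.4315,.2895
plan((*w,.10,176.6),(*w,.004,176.6))
E
```

```text
time: 7.92
eef_pos: [0.5557, 0.007, 0.1584]
tcp_rot: [0.03, 1.0, 0.0, -0.001]
contact_force: [0.2, 0.1, -0.5]
opening: 0.653
finger_force: 0.0
t 7.92 pos [0.5557 0.007  0.1584] yaw x-axis [[-0.998, 0.06, -0.001], [0.06, 0.998, 0.0], [0.001, 0.0, -1.0]] q [-0.17  0.1   1.93 -0.    1.11 -1.68] F [ 0.2  0.1 -0.5] op 0.653
spacer (((558.2919921875, 8.178808212280273), 22.92631721496582), array([0.55674034, 0.01304754, 0.05664961]), 89)
washer (((427.1813049316406, 287.9742736816406), 35.03659439086914), array([0.43289647, 0.29050653, 0.00847073]), 251) (((434.1999816894531, 289.0543212890625), 39.586055755615234), array([0.43066568, 0.28820504, 0.01029022]), 257)
dx 14.00 dy 27.45 dz 5.78 twist -0.0 | rows 5.0 q6~-53
dx 13.96 dy 27.44 dz 15.38 twist -0.0 | rows 1.5 q6~-53
```

```bash
python3 -m pendant '[{"dx":3.5,"dy":5.1,"dz":0,"twist":0},{"dx":5.5,"dy":11,"dz":0,"twist":0},{"dx":8.5,"dy":16.5,"dz":0,"twist":0},{"dx":11.2,"dy":22,"dz":1,"twist":0},{"dx":14,"dy":27.4,"dz":4,"twist":0},{"dx":14,"dy":27.4,"dz":9,"twist":0},{"dx":14,"dy":27.4,"dz":12.5,"twist":0},{"dx":14,"dy":27.4,"dz":14,"twist":0},{"dx":14,"dy":27.4,"dz":14.8,"twist":0},{"dx":14,"dy":27.4,"dz":14.8,"twist":0}]' 100; python3 - <<'E'
from h import *
st(); plan((.4315,.2895,.0,176.6))
c=cam("side"); print("washer",ring(c,(.432,.290),.03,.005,.013)); save(c,"s3.png",(200,240,320,340),5)
E
```

```text
time: 9.28
eef_pos: [0.4335, 0.2887, 0.0116]
tcp_rot: [0.03, 1.0, 0.0, 0.0]
contact_force: [0.7, -0.5, -0.5]
opening: 0.999
finger_force: 0.0
t 9.28 pos [0.4335 0.2887 0.0116] yaw x-axis [[-0.998, 0.06, 0.0], [0.06, 0.998, 0.0], [-0.0, 0.0, -1.0]] q [ 0.39  0.25  2.08  0.    0.81 -1.12] F [ 0.7 -0.5 -0.5] op 0.999
dx 0.20 dy 0.07 dz 1.16 twist -0.0 | rows 0.2 q6~-53
washer (((431.93695068359375, 289.01611328125), 30.573816299438477), array([0.42041811, 0.28924544, 0.00843948]), 133)
```

View pics/s3.png

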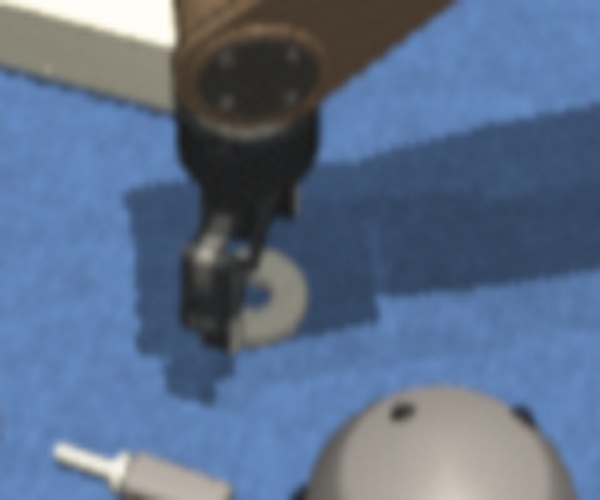

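Finger tip (218,335) is beside the washer (257,295) and still above the mat, as expected.

```bash
python3 -m pendant '[{"dx":0.2,"dy":0,"dz":0.6,"twist":0},{"dx":0.2,"dy":0,"dz":1.0,"twist":0},{"dx":0.2,"dy":0,"dz":1.3,"twist":0},{"dx":0.2,"dy":0,"dz":1.3,"twist":0}]';  python3 -m pendant '[{"dx":0,"dy":0,"dz":0,"twist":0},{"dx":0,"dy":0,"dz":0,"twist":0},{"dx":0,"dy":0,"dz":0,"twist":0},{"dx":0,"dy":0,"dz":0,"twist":0},{"dx":0,"dy":0,"dz":0,"twist":0}]' 0 50
```

```text
time: 9.82
eef_pos: [0.4307, 0.2888, -0.0019]
tcp_rot: [0.03, 1.0, -0.0, -0.0]
contact_force: [0.2, 0.1, 0.8]
opening: 0.999
finger_force: 0.0
time: 10.45
eef_pos: [0.4312, 0.289, -0.0006]
tcp_rot: [0.03, 1.0, -0.0, 0.0]
contact_force: [-2.0, -0.7, 5.1]
opening: 0.668
finger_force: 51.9
```

```bash
python3 -m pendant '[{"dx":0,"dy":0,"dz":-2,"twist":0},{"dx":0,"dy":0,"dz":-6,"twist":0},{"dx":0,"dy":0,"dz":-11,"twist":0},{"dx":0,"dy":0,"dz":-15,"twist":0},{"dx":0,"dy":0,"dz":-15,"twist":0},{"dx":0,"dy":0,"dz":-15,"twist":0}]'; python3 - <<'E'
from h import *
s=st()
c=cam("side"); q=near(c,(.431,.289),.035,.13,.175); print("held",q.min(0),q.max(0),len(q), "table spot z",ring(c,(.432,.290),.03,.005,.013)[2])
b=cam("top"); print("stud top",stud(b,(.555,.0065))); 
plan((.5555,.0069,.150,176.6))
E
```

```text
time: 11.2
eef_pos: [0.4301, 0.2886, 0.1473]
tcp_rot: [0.03, 1.0, -0.0, -0.001]
contact_force: [0.0, -0.1, -1.9]
opening: 0.669
finger_force: 53.6
t 11.2 pos [0.4301 0.2886 0.1473] yaw x-axis [[-0.998, 0.06, -0.002], [0.06, 0.998, -0.001], [0.002, -0.001, -1.0]] q [ 0.39  0.03  2.03  0.    1.08 -1.12] F [ 0.  -0.1 -1.9] op 0.669
held [0.40169276 0.25653077 0.14470922] [0.44858845 0.32279267 0.17424214] 181 table spot z 0
stud top (array([0.55334724, 0.0065896 ]), array([0.5530322 , 0.00606467]), 116)
dx -14.25 dy -27.34 dz -0.39 twist -0.0 | rows 4.9 q6~-86h.py:37: RuntimeWarning: Mean of empty slice.
  q=near(c,xy,Rr+.012,z0,z1); return (cv2.minEnclosingCircle((q[:,:2]*1000).astype(np.float32))), q.mean(0), len(q)
  ret = um.true_divide(
```

```bash
python3 -m pendant '[{"dx":-2.9,"dy":-5.5,"dz":0,"twist":0},{"dx":-5.7,"dy":-11,"dz":0,"twist":0},{"dx":-8.6,"dy":-16.5,"dz":0,"twist":0},{"dx":-11.4,"dy":-22,"dz":0,"twist":0},{"dx":-14.2,"dy":-27.3,"dz":0,"twist":0},{"dx":-14.2,"dy":-27.3,"dz":0,"twist":0},{"dx":-14.2,"dy":-27.3,"dz":0,"twist":0},{"dx":-14.2,"dy":-27.3,"dz":0,"twist":0}]'; python3 - <<'E'
from h import *
s=st(); plan((.5555,.0069,.09,176.6))
E
```

```text
time: 12.3
eef_pos: [0.5554, 0.0094, 0.1473]
tcp_rot: [0.029, 1.0, 0.0, -0.001]
contact_force: [-0.4, -0.1, -0.9]
opening: 0.665
finger_force: 53.7
t 12.3 pos [0.5554 0.0094 0.1473] yaw x-axis [[-0.998, 0.058, -0.002], [0.058, 0.998, 0.001], [0.002, 0.0, -1.0]] q [-0.17  0.11  1.94  0.    1.09 -1.68] F [-0.4 -0.1 -0.9] op 0.665
dx -0.04 dy -0.25 dz 5.73 twist 0.1 | rows 0.9 q6~-86
```

```bash
python3 -m pendant '[{"dx":0,"dy":-0.1,"dz":1,"twist":0},{"dx":0,"dy":-0.1,"dz":2.5,"twist":0},{"dx":0,"dy":-0.1,"dz":4,"twist":0},{"dx":0,"dy":-0.1,"dz":5,"twist":0},{"dx":0,"dy":-0.1,"dz":6,"twist":0},{"dx":0,"dy":-0.1,"dz":6,"twist":0}]'; python3 -m pendant '[{"dx":0,"dy":0,"dz":1,"twist":0},{"dx":0,"dy":0,"dz":1.8,"twist":0},{"dx":0,"dy":0,"dz":2.3,"twist":0},{"dx":0,"dy":0,"dz":2.5,"twist":0},{"dx":0,"dy":0,"dz":2.5,"twist":0}]'
```

```text
time: 13.05
eef_pos: [0.5557, 0.007, 0.0872]
tcp_rot: [0.03, 1.0, 0.0, -0.001]
contact_force: [-0.3, -0.1, 0.5]
opening: 0.663
finger_force: 53.7
time: 13.68
eef_pos: [0.5564, 0.007, 0.0633]
tcp_rot: [0.03, 1.0, 0.0, -0.0]
contact_force: [-0.4, -0.3, -0.8]
opening: 0.666
finger_force: 53.7
```

```bash
python3 -m pendant '[{"dx":0,"dy":0,"dz":0.2,"twist":0},{"dx":0,"dy":0,"dz":0.3,"twist":0},{"dx":0,"dy":0,"dz":0.4,"twist":0},{"dx":0,"dy":0,"dz":0.4,"twist":0}]'
```

```text
time: 14.18
eef_pos: [0.5565, 0.007, 0.0594]
tcp_rot: [0.03, 1.0, -0.0, 0.0]
contact_force: [-0.1, -0.5, -0.0]
opening: 0.666
finger_force: 53.7
```

```bash
python3 -m pendant '[{"dx":0,"dy":0,"dz":0.1,"twist":0},{"dx":0,"dy":0,"dz":0.2,"twist":0},{"dx":0,"dy":0,"dz":0.3,"twist":0},{"dx":0,"dy":0,"dz":0.3,"twist":0}]'
```

```text
time: 14.68
eef_pos: [0.5589, 0.0068, 0.0593]
tcp_rot: [0.03, 1.0, -0.0, 0.003]
contact_force: [-1.5, 1.0, 8.4]
opening: 0.67
finger_force: 54.7
```

```bash
python3 -m pendant '[{"dx":0,"dy":0,"dz":0,"twist":0},{"dx":0,"dy":0,"dz":0,"twist":0},{"dx":0,"dy":0,"dz":0,"twist":0},{"dx":0,"dy":0,"dz":-3,"twist":0},{"dx":0,"dy":0,"dz":-8,"twist":0},{"dx":0,"dy":0,"dz":-10,"twist":0},{"dx":0,"dy":0,"dz":-10,"twist":0}]' 85; python3 - <<'E'
from h import *
st()
c=cam("side"); print("washer",ring(c,(.556,.007),.03,.062,.076)); print("bush",ring(c,(.565,.41),.018,.024,.04))
b=cam("top"); print("bush",ring(b,(.565,.41),.018,.024,.04))
w=.566,.4102
plan((*w,.15,176.6),(*w,.013,176.6))
E
```

```text
time: 15.55
eef_pos: [0.5576, 0.0067, 0.1582]
tcp_rot: [0.03, 1.0, -0.0, 0.002]
contact_force: [-0.1, 0.7, 0.1]
opening: 0.851
finger_force: 0.0
t 15.55 pos [0.5576 0.0067 0.1582] yaw x-axis [[-0.998, 0.06, 0.004], [0.06, 0.998, -0.001], [-0.004, -0.0, -1.0]] q [-0.17  0.1   1.93 -0.    1.1  -1.68] F [-0.1  0.7  0.1] op 0.851
washer (((560.1336059570312, 7.683629035949707), 32.30345916748047), array([0.558388  , 0.01246139, 0.06761273]), 190)
bush (((566.287353515625, 408.718505859375), 20.39116096496582), array([0.56661535, 0.41057476, 0.0283332 ]), 102)
bush (((564.67724609375, 410.12103271484375), 19.184715270996094), array([0.56416   , 0.41016005, 0.03083146]), 76)
dx 1.36 dy 40.30 dz 0.51 twist -0.0 | rows 6.5 q6~-51
dx 1.33 dy 40.30 dz 14.21 twist -0.0 | rows 2.2 q6~-51
```

```bash
python3 -m pendant '[{"dx":0.2,"dy":6.1,"dz":0,"twist":0},{"dx":0.4,"dy":12.2,"dz":0,"twist":0},{"dx":0.6,"dy":18.3,"dz":0,"twist":0},{"dx":0.9,"dy":24.4,"dz":0,"twist":0},{"dx":1.1,"dy":30.5,"dz":2,"twist":0},{"dx":1.3,"dy":36,"dz":4,"twist":0},{"dx":1.3,"dy":40.3,"dz":7,"twist":0},{"dx":1.3,"dy":40.3,"dz":9,"twist":0},{"dx":1.3,"dy":40.3,"dz":10,"twist":0},{"dx":1.3,"dy":40.3,"dz":10,"twist":0}]' 100; python3 - <<'E'
from h import *
st(); plan((.5660,.4102,.0125,176.6))
E
```

```text
time: 16.9
eef_pos: [0.5669, 0.4082, 0.0548]
tcp_rot: [0.031, 1.0, -0.001, -0.001]
contact_force: [1.0, 0.2, -0.6]
opening: 1.001
finger_force: 0.0
t 16.9 pos [0.5669 0.4082 0.0548] yaw x-axis [[-0.998, 0.061, -0.003], [0.061, 0.998, -0.002], [0.003, -0.002, -1.0]] q [ 0.48  0.51  1.62 -0.    1.01 -1.03] F [ 1.   0.2 -0.6] op 1.001
dx 0.09 dy 0.20 dz 4.23 twist -0.1 | rows 0.7 q6~-51
```

```bash
python3 -m pendant '[{"dx":0.1,"dy":0.1,"dz":2,"twist":0},{"dx":0.1,"dy":0.1,"dz":3.4,"twist":0},{"dx":0.1,"dy":0.1,"dz":4.2,"twist":0},{"dx":0.1,"dy":0.1,"dz":4.2,"twist":0}]';  python3 -m pendant '[{"dx":0,"dy":0,"dz":0,"twist":0},{"dx":0,"dy":0,"dz":0,"twist":0},{"dx":0,"dy":0,"dz":0,"twist":0},{"dx":0,"dy":0,"dz":0,"twist":0},{"dx":0,"dy":0,"dz":0,"twist":0},{"dx":0,"dy":0,"dz":0,"twist":0}]' 0 50;python3 -m pendant '[{"dx":0,"dy":0,"dz":-2,"twist":0},{"dx":0,"dy":0,"dz":-6,"twist":0},{"dx":0,"dy":0,"dz":-11,"twist":0},{"dx":0,"dy":0,"dz":-15,"twist":0},{"dx":0,"dy":0,"dz":-15,"twist":0},{"dx":0,"dy":0,"dz":-15,"twist":0}]'; python3 - <<'E'
from h import *
s=st()
c=cam("side"); q=near(c,(.566,.410),.035,.13,.2); print("held",q.min(0),q.max(0),len(q))
b=cam("top"); print("tips",near(b,(.556,.007),.009,.08,.115)[:,:2].mean(0),near(c,(.556,.007),.012,.08,.115)[:,:2].mean(0))
plan((.5555,.0069,.160,176.6))
E
```

```text
time: 17.4
eef_pos: [0.5658, 0.4106, 0.0131]
tcp_rot: [0.03, 1.0, -0.0, -0.001]
contact_force: [0.1, -0.9, -0.2]
opening: 1.0
finger_force: 0.0
time: 18.15
eef_pos: [0.5671, 0.4115, 0.0154]
tcp_rot: [0.03, 1.0, 0.0, 0.001]
contact_force: [0.4, 0.2, 4.9]
opening: 0.406
finger_force: 50.4
time: 18.9
eef_pos: [0.5654, 0.4106, 0.163]
tcp_rot: [0.03, 1.0, -0.001, -0.001]
contact_force: [0.5, -0.2, -0.8]
opening: 0.404
finger_force: 50.1
t 18.9 pos [0.5654 0.4106 0.163 ] yaw x-axis [[-0.998, 0.059, -0.002], [0.059, 0.998, -0.001], [0.002, -0.001, -1.0]] q [ 0.48  0.4   1.57  0.    1.18 -1.03] F [ 0.5 -0.2 -0.8] op 0.404
held [0.53712314 0.38165204 0.14452497] [0.5896006  0.44448266 0.19967122] 382
tips [0.55706703 0.00580991] [nan nan]
dx -1.46 dy -40.32 dz 0.23 twist -0.0 | rows 6.5 q6~-86<stdin>:4: RuntimeWarning: Mean of empty slice.
  ret = um.true_divide(
```

```bash
python3 -m pendant '[{"dx":-0.2,"dy":-6.1,"dz":0,"twist":0},{"dx":-0.5,"dy":-12.2,"dz":0,"twist":0},{"dx":-0.7,"dy":-18.3,"dz":0,"twist":0},{"dx":-1,"dy":-24.4,"dz":0,"twist":0},{"dx":-1.3,"dy":-30.5,"dz":0,"twist":0},{"dx":-1.6,"dy":-36.6,"dz":0,"twist":0},{"dx":-1.6,"dy":-40.4,"dz":0,"twist":0},{"dx":-1.6,"dy":-40.4,"dz":0,"twist":0},{"dx":-1.6,"dy":-40.4,"dz":0,"twist":0},{"dx":-1.6,"dy":-40.4,"dz":0,"twist":0}]'; python3 - <<'E'
from h import *
s=st(); c=cam("side"); b=cam("top"); print(near(c,(.556,.007),.02,.08,.11)[:,:].mean(0)); plan((.5565,.0069,.10,176.6)); print(panel(c,.4,.5),panel(b,.4,.5))
E
```

```text
time: 20.25
eef_pos: [0.558, 0.0081, 0.1636]
tcp_rot: [0.029, 1.0, 0.0, -0.001]
contact_force: [-0.1, 0.4, -0.8]
opening: 0.403
finger_force: 50.3
t 20.25 pos [0.558  0.0081 0.1636] yaw x-axis [[-0.998, 0.058, -0.001], [0.058, 0.998, 0.0], [0.001, 0.0, -1.0]] q [-0.17  0.1   1.92  0.    1.12 -1.68] F [-0.1  0.4 -0.8] op 0.403
[0.56008858 0.00880013 0.09233511]
dx 0.16 dy -0.12 dz 6.40 twist 0.1 | rows 1.0 q6~-86
(array([0.05995515, 0.45182369]), np.float64(-0.16865943154067597), np.float64(0.19103976595325867), 307, np.float64(0.43849940251729824), np.float64(0.11535235449210707)) (array([0.0589701 , 0.45048499]), np.float64(-0.16398350713288729), np.float64(0.1889107769938217), 261, np.float64(0.4361984627160116), np.float64(0.11748654428096368))
```

```bash
python3 -m pendant '[{"dx":-0.1,"dy":0,"dz":1.5,"twist":0},{"dx":-0.1,"dy":0,"dz":3,"twist":0},{"dx":-0.1,"dy":0,"dz":4,"twist":0},{"dx":-0.1,"dy":0,"dz":5,"twist":0},{"dx":-0.1,"dy":0,"dz":6,"twist":0},{"dx":-0.1,"dy":0,"dz":6,"twist":0}]'; python3 -m pendant '[{"dx":0,"dy":0,"dz":0.6,"twist":0},{"dx":0,"dy":0,"dz":1.1,"twist":0},{"dx":0,"dy":0,"dz":1.5,"twist":0},{"dx":0,"dy":0,"dz":1.8,"twist":0},{"dx":0,"dy":0,"dz":1.8,"twist":0}]'
```

```text
time: 21.1
eef_pos: [0.5586, 0.0068, 0.1031]
tcp_rot: [0.03, 1.0, 0.0, -0.001]
contact_force: [-0.5, -0.4, -1.4]
opening: 0.401
finger_force: 50.3
time: 21.72
eef_pos: [0.5592, 0.0068, 0.086]
tcp_rot: [0.03, 1.0, 0.0, -0.0]
contact_force: [-0.2, 0.5, -1.7]
opening: 0.402
finger_force: 50.3
```

```bash
python3 -m pendant '[{"dx":0,"dy":0,"dz":0.2,"twist":0},{"dx":0,"dy":0,"dz":0.4,"twist":0},{"dx":0,"dy":0,"dz":0.5,"twist":0},{"dx":0,"dy":0,"dz":0.5,"twist":0}]'
```

```text
time: 22.22
eef_pos: [0.5624, 0.0065, 0.0853]
tcp_rot: [0.03, 1.0, -0.0, 0.003]
contact_force: [0.6, 1.1, 10.0]
opening: 0.406
finger_force: 51.4
```

```bash
python3 -m pendant '[{"dx":0,"dy":0,"dz":0,"twist":0},{"dx":0,"dy":0,"dz":0,"twist":0},{"dx":0,"dy":0,"dz":0,"twist":0},{"dx":0,"dy":0,"dz":-3,"twist":0},{"dx":0,"dy":0,"dz":-8,"twist":0},{"dx":0,"dy":6,"dz":-8,"twist":0},{"dx":0,"dy":12,"dz":-8,"twist":0},{"dx":0,"dy":18,"dz":-8,"twist":0},{"dx":0,"dy":18,"dz":-8,"twist":0}]' 70; cat >> h.py <<'E'
def drv(c,g):
    """handle middle and shaft direction from a rough centre"""
    q=near(c,g,.07,.004,.03)[:,:2]; rc,rs,ra=cv2.minAreaRect((q*1000).astype(np.float32)); box=cv2.boxPoints((rc,rs,ra)); rc=np.array(rc)/1000
    e=[box[1]-box[0],box[2]-box[1]]; u=max(e,key=np.linalg.norm); u=u/np.linalg.norm(u)
    if (q.mean(0)-rc)@u>0: u=-u
    L=max(rs)/1000; t=(q-rc)@u; wide=q[t<-L/2+.056]; lat=(wide-rc)@np.array([-u[1],u[0]])
    hc=rc+u*(-L/2+.028)+np.array([-u[1],u[0]])*(lat.max()+lat.min())/2
    return "handle",np.round(hc,4),"sz",np.round(rs),"dir %.1f"%np.degrees(np.arctan2(u[1],u[0])),len(q)
E
python3 - <<'E'
from h import *
st(); c=cam("side"); b=cam("top")
save(b,"t2.png",(90,130,380,270),2.7)
for x in(c,b):
    print(drv(x,(.4531,.4185)),drv(x,(.5694,-.4117))); print(panel(x,.4,.5)); print("bush",ring(x,(.559,.007),.018,.092,.11))
E
```

```text
time: 23.35
eef_pos: [0.5694, 0.1901, 0.1609]
tcp_rot: [0.027, 1.0, 0.0, -0.0]
contact_force: [-1.1, -1.2, -0.4]
opening: 0.7
finger_force: 0.0
t 23.35 pos [0.5694 0.1901 0.1609] yaw x-axis [[-0.999, 0.054, -0.001], [0.054, 0.999, 0.0], [0.001, 0.0, -1.0]] q [ 0.15  0.19  1.83  0.    1.13 -1.36] F [-1.1 -1.2 -0.4] op 0.7h.py:58: RuntimeWarning: invalid value encountered in divide
  e=[box[1]-box[0],box[2]-box[1]]; u=max(e,key=np.linalg.norm); u=u/np.linalg.norm(u)
h.py:59: RuntimeWarning: Mean of empty slice.
  if (q.mean(0)-rc)@u>0: u=-u
  ret = um.true_divide(
Traceback (most recent call last):
  File "h.py", line 61, in drv
    hc=rc+u*(-L/2+.028)+np.array([-u[1],u[0]])*(lat.max()+lat.min())/2
                                                ~~~~~~~^^
ValueError: zero-size array to reduction operation maximum which has no identity
```

View pics/t2.png

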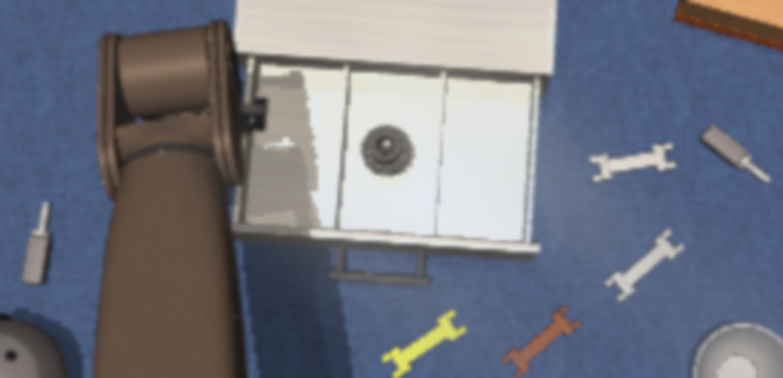

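The stack sits on the stud at (387,150). Nothing else has moved: drivers at (38,245) and (735,155), spanners at (632,160) and (645,265).

```bash
python3 - <<'E'
from h import *
c=cam("side"); b=cam("top")
for x in(c,b):
    for g in((.4531,.4185),(.5694,-.4117)):
        try: print(drv(x,g))
        except Exception: print("hidden")
    print(panel(x,.4,.5)); print("bush",near(x,(.559,.007),.018,.08,.11).mean(0),near(x,(.559,.007),.018,.092,.11)[:,2].max())
h=.434,.4205
plan((*h,.16,None),(*h,.06,173+90-90))
E
```

```text
('handle', array([0.4283, 0.4343]), 'sz', array([ 97., 114.]), 'dir -28.3', 303)
hidden
(array([0.05851065, 0.45452638]), np.float64(-0.16710025457580002), np.float64(0.1930947101366587), 304, np.float64(0.4415646851273236), np.float64(0.11548163184174352))
bush [0.5583183  0.00879144 0.09479435] 0.10418566565381382
('handle', array([0.4164, 0.4106]), 'sz', array([133., 127.]), 'dir 17.1', 390)
('handle', array([ 0.5788, -0.442 ]), 'sz', array([127., 129.]), 'dir 104.6', 295)
(array([0.05866563, 0.45316454]), np.float64(-0.16391346848472466), np.float64(0.17390350386251208), 396, np.float64(0.4393437794252013), np.float64(0.11734960896966612))
bush [0.55829067 0.0067273  0.09714566] 0.10687189212559667
dx 14.99 dy 22.64 dz 0.09 twist 0.0 | rows 4.3 q6~-42
dx 14.98 dy 22.64 dz 10.09 twist 3.5 | rows 1.6 q6~-39h.py:58: RuntimeWarning: invalid value encountered in divide
  e=[box[1]-box[0],box[2]-box[1]]; u=max(e,key=np.linalg.norm); u=u/np.linalg.norm(u)
h.py:59: RuntimeWarning: Mean of empty slice.
  if (q.mean(0)-rc)@u>0: u=-u
  ret = um.true_divide(
```

```bash
sed -i 's/q=near(c,g,.07,.004,.03)\[:,:2\]; rc/im=c["img"].astype(int); cc=dict(P=np.where((im[...,2]-im[...,0]>20)[...,None],np.nan,c["P"])); q=near(cc,g,.065,.001,.03)[:,:2]; rc/' h.py; python3 - <<'E'
from h import *
c=cam("side"); b=cam("top")
print(drv(c,(.4531,.4185))); print(drv(b,(.4531,.4185)));print(drv(b,(.5694,-.4117)))
E
```

```text
('handle', array([0.4363, 0.4207]), 'sz', array([24., 94.]), 'dir -5.8', 271)
('handle', array([0.435 , 0.4213]), 'sz', array([31., 95.]), 'dir -6.7', 197)
('handle', array([ 0.582 , -0.3969]), 'sz', array([94., 25.]), 'dir -128.2', 178)
```

```bash
python3 -m pendant '[{"dx":3.7,"dy":5,"dz":0,"twist":1},{"dx":7.4,"dy":10,"dz":0,"twist":2},{"dx":11,"dy":16,"dz":0,"twist":3},{"dx":14.8,"dy":22.7,"dz":0,"twist":3},{"dx":14.8,"dy":22.7,"dz":3,"twist":3},{"dx":14.8,"dy":22.7,"dz":6,"twist":3},{"dx":14.8,"dy":22.7,"dz":9,"twist":3},{"dx":14.8,"dy":22.7,"dz":9,"twist":3},{"dx":14.8,"dy":22.7,"dz":9,"twist":3}]' 70; python3 - <<'E'
from h import *
st(); plan((.4355,.421,.006,173.7))
E
```

```text
time: 24.78
eef_pos: [0.437, 0.4217, 0.0726]
tcp_rot: [0.057, 0.998, 0.001, 0.001]
contact_force: [0.8, -0.1, 0.1]
opening: 0.7
finger_force: 0.0
t 24.77 pos [0.437  0.4217 0.0726] yaw x-axis [[-0.994, 0.113, 0.001], [0.113, 0.994, 0.001], [-0.001, 0.001, -1.0]] q [ 0.6   0.31  1.85  0.    0.97 -0.86] F [ 0.8 -0.1  0.1] op 0.7
dx 0.15 dy -0.09 dz 6.66 twist -0.2 | rows 1.1 q6~-40
```

```bash
python3 -m pendant '[{"dx":0.1,"dy":0,"dz":3,"twist":0},{"dx":0.1,"dy":0,"dz":5,"twist":0},{"dx":0.1,"dy":0,"dz":6.5,"twist":0},{"dx":0.1,"dy":0,"dz":6.5,"twist":0}]';  python3 -m pendant '[{"dx":0,"dy":0,"dz":0,"twist":0},{"dx":0,"dy":0,"dz":0,"twist":0},{"dx":0,"dy":0,"dz":0,"twist":0},{"dx":0,"dy":0,"dz":0,"twist":0},{"dx":0,"dy":0,"dz":0,"twist":0},{"dx":0,"dy":0,"dz":0,"twist":0}]' 0 50;python3 -m pendant '[{"dx":0,"dy":0,"dz":-2,"twist":0},{"dx":0,"dy":0,"dz":-6,"twist":0},{"dx":0,"dy":0,"dz":-11,"twist":0},{"dx":0,"dy":0,"dz":-17,"twist":0},{"dx":0,"dy":0,"dz":-17,"twist":0},{"dx":0,"dy":0,"dz":-17,"twist":0}]'; python3 - <<'E'
from h import *
s=st(); c=cam("side"); b=cam("top"); print(panel(c,.4,.5),panel(b,.4,.5),near(b,(.559,.007),.018,.08,.12).mean(0))
E
```

```text
time: 25.28
eef_pos: [0.4342, 0.4214, 0.0052]
tcp_rot: [0.056, 0.998, -0.001, -0.001]
contact_force: [-0.9, 0.6, 0.7]
opening: 0.7
finger_force: 0.0
time: 26.02
eef_pos: [0.4357, 0.4226, 0.0076]
tcp_rot: [0.056, 0.998, 0.001, 0.001]
contact_force: [0.4, -0.5, 5.4]
opening: 0.266
finger_force: 52.5
time: 26.78
eef_pos: [0.4343, 0.4216, 0.1762]
tcp_rot: [0.056, 0.998, -0.0, -0.0]
contact_force: [-0.8, 0.8, -1.6]
opening: 0.266
finger_force: 51.8
t 26.77 pos [0.4343 0.4216 0.1762] yaw x-axis [[-0.994, 0.112, -0.001], [0.112, 0.994, -0.0], [0.0, -0.0, -1.0]] q [ 0.6   0.19  1.8   0.    1.16 -0.86] F [-0.8  0.8 -1.6] op 0.266
(array([0.05452104, 0.45634286]), np.float64(-0.16453007338391457), np.float64(0.06706820702695482), 14, np.float64(0.44396870708125086), np.float64(0.11610994824039708)) (array([0.05944685, 0.45312744]), np.float64(-0.1640013933736159), np.float64(0.1888465102462521), 419, np.float64(0.4390022211376928), np.float64(0.11778095282891042)) [0.55787489 0.00663202 0.09737935]
```

```bash
python3 - <<'E'
from h import *
plan((.5054,-.1232,.176,176.6),(.5054,-.1232,.06,176.6))
E
```

```text
dx -13.22 dy -53.28 dz -0.09 twist -3.0 | rows 8.8 q6~-100
dx -13.26 dy -53.25 dz 11.51 twist -3.0 | rows 1.9 q6~-100
```

```bash
python3 -m pendant '[{"dx":-13.2,"dy":-53.3,"dz":0,"twist":-3},{"dx":-13.2,"dy":-53.3,"dz":0,"twist":-3},{"dx":-13.2,"dy":-53.3,"dz":0,"twist":-3},{"dx":-13.2,"dy":-53.3,"dz":0,"twist":-3},{"dx":-13.2,"dy":-53.3,"dz":0,"twist":-3},{"dx":-13.2,"dy":-53.3,"dz":0,"twist":-3},{"dx":-13.2,"dy":-53.3,"dz":0,"twist":-3},{"dx":-13.2,"dy":-53.3,"dz":0,"twist":-3},{"dx":-13.2,"dy":-53.3,"dz":0,"twist":-3},{"dx":-13.2,"dy":-53.3,"dz":0,"twist":-3}]'; python3 - <<'E'
from h import *
st(); plan((.5054,-.1232,.024,176.6))
c=cam("side"); save(c,"s4.png",(180,120,340,240),4.5)
E
```

```text
time: 28.12
eef_pos: [0.5057, -0.1251, 0.1744]
tcp_rot: [0.032, 0.999, 0.001, -0.002]
contact_force: [-0.5, -0.1, -0.3]
opening: 0.268
finger_force: 51.7
t 28.12 pos [ 0.5057 -0.1251  0.1744] yaw x-axis [[-0.998, 0.065, -0.003], [0.065, 0.998, 0.001], [0.003, 0.001, -1.0]] q [-0.44  0.    2.   -0.    1.14 -1.94] F [-0.5 -0.1 -0.3] op 0.268
dx -0.01 dy 0.17 dz 15.04 twist -0.3 | rows 2.4 q6~-100
```

View pics/s4.png

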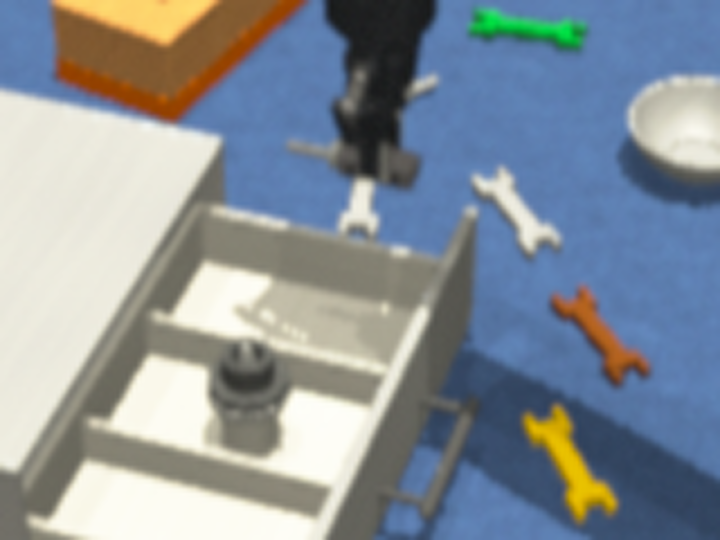

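The driver is held level with its shaft toward the cabinet (375,155). The stack (247,390) is level on the stud.

```bash
python3 -m pendant '[{"dx":0,"dy":0.1,"dz":4,"twist":0},{"dx":0,"dy":0.1,"dz":8,"twist":0},{"dx":0,"dy":0.1,"dz":11,"twist":0},{"dx":0,"dy":0.1,"dz":13,"twist":0},{"dx":0,"dy":0.1,"dz":14.2,"twist":0},{"dx":0,"dy":0.1,"dz":14.9,"twist":0},{"dx":0,"dy":0.1,"dz":15.1,"twist":0},{"dx":0,"dy":0.1,"dz":15.1,"twist":0}]'
```

```text
time: 29.18
eef_pos: [0.5069, -0.1212, 0.026]
tcp_rot: [0.03, 1.0, 0.0, 0.0]
contact_force: [0.0, 1.3, 0.4]
opening: 0.268
finger_force: 52.6
```

```bash
python3 -m pendant '[{"dx":0,"dy":0,"dz":0.2,"twist":0},{"dx":0,"dy":0,"dz":0.2,"twist":0}]'; python3 -m pendant '[{"dx":0,"dy":0,"dz":0,"twist":0},{"dx":0,"dy":0,"dz":0,"twist":0},{"dx":0,"dy":0,"dz":-3,"twist":0},{"dx":0,"dy":0,"dz":-8,"twist":0},{"dx":0,"dy":0,"dz":-14,"twist":0},{"dx":0,"dy":0,"dz":-14,"twist":0},{"dx":0,"dy":0,"dz":-14,"twist":0}]' 38; python3 - <<'E'
from h import *
st(); b=cam("top"); print(drv(b,(.5694,-.4117))); c=cam("side"); print(panel(b,.4,.5)[0]); h=(.582,-.3965)
try: print(drv(c,(.5694,-.4117)))
except Exception: print("hid")
plan((*h,.16,52),(*h,.06,52))
E
```

```text
time: 29.42
eef_pos: [0.5085, -0.1214, 0.0256]
tcp_rot: [0.03, 1.0, -0.0, 0.002]
contact_force: [0.6, 5.7, 6.8]
opening: 0.266
finger_force: 57.0
time: 30.3
eef_pos: [0.5067, -0.1218, 0.1638]
tcp_rot: [0.03, 1.0, -0.0, 0.001]
contact_force: [0.4, 0.7, -0.5]
opening: 0.38
finger_force: 0.0
t 30.3 pos [ 0.5067 -0.1218  0.1638] yaw x-axis [[-0.998, 0.06, 0.002], [0.06, 0.998, -0.001], [-0.002, -0.001, -1.0]] q [-0.43  0.01  2.01 -0.    1.11 -1.94] F [ 0.4  0.7 -0.5] op 0.38
('handle', array([ 0.5823, -0.3973]), 'sz', array([95., 26.]), 'dir -127.0', 177)
[0.05938711 0.45593227]
('handle', array([ 0.5546, -0.422 ]), 'sz', array([27.,  6.]), 'dir 69.6', 7)
dx -9.27 dy -27.02 dz 0.14 twist 124.6 | rows 11.6 q6~4
dx -9.29 dy -27.03 dz 10.14 twist 124.6 | rows 1.6 q6~4
```

```bash
python3 -m pendant '[{"dx":-9.3,"dy":-27,"dz":0,"twist":124.6},{"dx":-9.3,"dy":-27,"dz":0,"twist":124.6},{"dx":-9.3,"dy":-27,"dz":0,"twist":124.6},{"dx":-9.3,"dy":-27,"dz":0,"twist":124.6},{"dx":-9.3,"dy":-27,"dz":0,"twist":124.6},{"dx":-9.3,"dy":-27,"dz":0,"twist":124.6},{"dx":-9.3,"dy":-27,"dz":0,"twist":124.6},{"dx":-9.3,"dy":-27,"dz":0,"twist":124.6},{"dx":-9.3,"dy":-27,"dz":0,"twist":124.6},{"dx":-9.3,"dy":-27,"dz":0,"twist":124.6}]' 70; python3 - <<'E'
from h import *
h=(.5825,-.3968)
st(); plan((*h,.08,52.5)); c=cam("side")
try: print(drv(c,(.5694,-.4117)))
except Exception: print("hid")
b=cam("top"); im=b["img"].astype(int); P=b["P"]; u=near(b,(.5545,-.106),.11,.022,.05); print("in right bay",len(u),u[:,:2].min(0),u[:,:2].max(0))
E
```

```text
time: 31.65
eef_pos: [0.5825, -0.3959, 0.1604]
tcp_rot: [0.825, 0.565, -0.001, -0.002]
contact_force: [-0.2, 0.3, -0.1]
opening: 0.703
finger_force: 0.0
t 31.65 pos [ 0.5825 -0.3959  0.1604] yaw x-axis [[0.362, 0.932, -0.003], [0.932, -0.362, 0.003], [0.001, -0.004, -1.0]] q [-0.74  0.41  1.55 -0.    1.18 -0.37] F [-0.2  0.3 -0.1] op 0.703
dx -0.09 dy 0.07 dz 8.04 twist 16.3 | rows 1.5 q6~3
('handle', array([ 0.5832, -0.3943]), 'sz', array([96., 26.]), 'dir -131.7', 108)
in right bay 300 [ 0.44562455 -0.17526856] [ 0.66315914 -0.0141226 ]
```

```bash
python3 -m pendant '[{"dx":0,"dy":0,"dz":3,"twist":9},{"dx":0,"dy":0,"dz":6,"twist":17},{"dx":0,"dy":0,"dz":10,"twist":17},{"dx":0,"dy":0,"dz":13,"twist":17},{"dx":0,"dy":0,"dz":15,"twist":17},{"dx":0,"dy":0,"dz":15.4,"twist":17},{"dx":0,"dy":0,"dz":15.4,"twist":17}]';  python3 -m pendant '[{"dx":0,"dy":0,"dz":0,"twist":0},{"dx":0,"dy":0,"dz":0,"twist":0},{"dx":0,"dy":0,"dz":0,"twist":0},{"dx":0,"dy":0,"dz":0,"twist":0},{"dx":0,"dy":0,"dz":0,"twist":0},{"dx":0,"dy":0,"dz":0,"twist":0}]' 0 50;python3 -m pendant '[{"dx":0,"dy":0,"dz":-2,"twist":0},{"dx":0,"dy":0,"dz":-6,"twist":0},{"dx":0,"dy":0,"dz":-11,"twist":0},{"dx":0,"dy":0,"dz":-17,"twist":0},{"dx":0,"dy":0,"dz":-17,"twist":0},{"dx":0,"dy":0,"dz":-17,"twist":0}]'; python3 - <<'E'
from h import *
st(); b=cam("top"); c=cam("side"); print(panel(b,.4,.5)[0]); print(near(b,(.5694,-.4117),.06,.006,.03).shape)
save(b,"t3.png",(160,130,400,280),3)
E
```

```text
time: 32.62
eef_pos: [0.5838, -0.3969, 0.0099]
tcp_rot: [0.898, 0.44, 0.0, 0.0]
contact_force: [-0.7, 0.0, -0.8]
opening: 0.698
finger_force: 0.0
time: 33.38
eef_pos: [0.5843, -0.3973, 0.0112]
tcp_rot: [0.898, 0.44, 0.001, 0.001]
contact_force: [-1.5, 0.8, 6.3]
opening: 0.26
finger_force: 51.7
time: 34.12
eef_pos: [0.5829, -0.3961, 0.1793]
tcp_rot: [0.898, 0.44, -0.0, -0.0]
contact_force: [0.0, 0.0, -1.8]
opening: 0.261
finger_force: 51.0
t 34.12 pos [ 0.5829 -0.3961  0.1793] yaw x-axis [[0.613, 0.79, -0.0], [0.79, -0.613, 0.0], [-0.0, -0.001, -1.0]] q [-0.74  0.39  1.54 -0.    1.21 -0.08] F [ 0.   0.  -1.8] op 0.261
[0.05964851 0.45597001]
(0, 3)
```

View pics/t3.png

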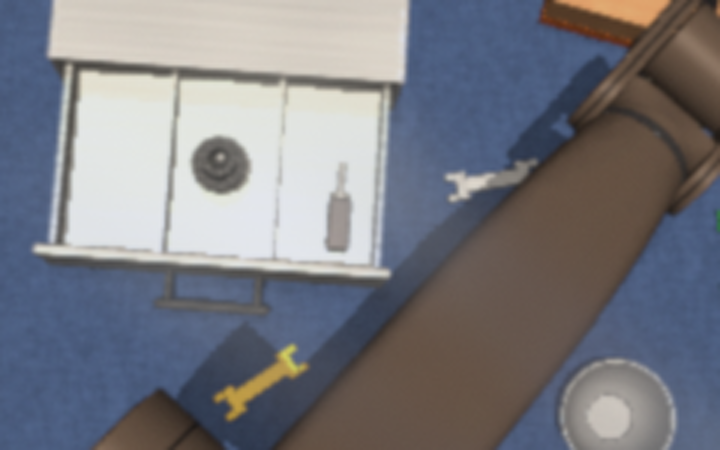

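```bash
python3 - <<'E'
from h import *
b=cam("top"); im=b["img"].astype(int)
cc=dict(P=np.where((im.sum(2)>540)[...,None],np.nan,b["P"]))
o=np.array([.5575,-.106]); th=np.radians(-3.35); ux=np.array([np.cos(th),np.sin(th)]); uy=np.array([-ux[1],ux[0]])
q=near(cc,o,.2,.017,.06)[:,:2]-o; l=np.c_[q@ux,q@uy]; l=l[(abs(l[:,0])<.09)&(abs(l[:,1])<.042)]
for a in np.arange(-.09,.09,.01):
    m=(l[:,0]>=a)&(l[:,0]<a+.01); 
    if m.any(): print(round(a,3),np.round([l[m,1].min(),l[m,1].max()],3),m.sum())
t=o+ux*.035+uy*.017; print(t); plan((*t,.178,-3.4))
E
```

```text
-0.08 [-0.025 -0.006] 21
-0.07 [-0.028 -0.005] 23
-0.06 [-0.027 -0.004] 24
-0.05 [-0.026 -0.004] 23
-0.04 [-0.026 -0.003] 28
-0.03 [-0.025 -0.003] 18
-0.02 [-0.025 -0.006] 8
-0.0 [-0.014 -0.014] 2
[ 0.59343359 -0.09107428]
dx 24.73 dy -17.78 dz -0.06 twist 55.6 | rows 5.2 q6~85
```

```bash
python3 - <<'E'
from h import *
t=(.5575+.030+.0012,-.106-.0018+.020); print(t); plan((*t,.178,-3.4))
E
```

```text
(0.5887, -0.08779999999999999)
dx 24.70 dy -18.36 dz -0.06 twist 55.6 | rows 5.2 q6~85
```

```bash
python3 -m pendant '[{"dx":24.7,"dy":-18.4,"dz":0,"twist":55.6},{"dx":24.7,"dy":-18.4,"dz":0,"twist":55.6},{"dx":24.7,"dy":-18.4,"dz":0,"twist":55.6},{"dx":24.7,"dy":-18.4,"dz":0,"twist":55.6},{"dx":24.7,"dy":-18.4,"dz":0,"twist":55.6},{"dx":24.7,"dy":-18.4,"dz":0,"twist":55.6},{"dx":24.7,"dy":-18.4,"dz":0,"twist":55.6},{"dx":24.7,"dy":-18.4,"dz":0,"twist":55.6},{"dx":24.7,"dy":-18.4,"dz":0,"twist":55.6}]'; python3 - <<'E'
from h import *
st(); plan((.5887,-.0878,.028,-3.4)); c=cam("side"); b=cam("top"); print(panel(b,.4,.5)[0],panel(c,.4,.5)[0])
save(c,"s5.png",(180,90,340,220),4.5)
E
```

```text
time: 35.4
eef_pos: [0.5894, -0.0894, 0.1789]
tcp_rot: [1.0, -0.031, -0.0, -0.0]
contact_force: [0.0, 1.4, -0.6]
opening: 0.269
finger_force: 50.9
t 35.4 pos [ 0.5894 -0.0894  0.1789] yaw x-axis [[0.998, -0.061, -0.001], [-0.061, -0.998, 0.0], [-0.001, -0.0, -1.0]] q [-0.32  0.16  1.82  0.    1.16  1.31] F [ 0.   1.4 -0.6] op 0.269
dx -0.07 dy -0.15 dz 15.09 twist -0.1 | rows 2.4 q6~85
[0.05884225 0.45597772] [0.0601833  0.45719319]
```

View pics/s5.png

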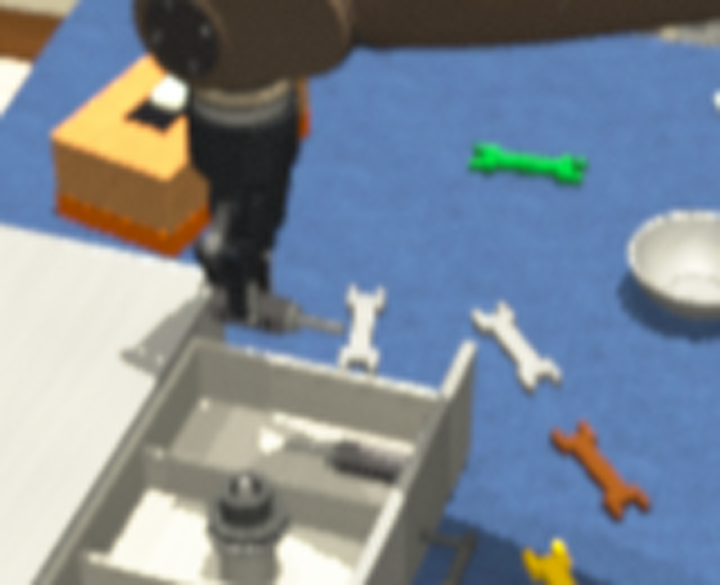

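Driver B is held at (280,312), shaft toward the front. Driver A lies flat in the bay at (360,460). The wrist body is well above cabinet height.

```bash
python3 -m pendant '[{"dx":-0.1,"dy":-0.1,"dz":4,"twist":0},{"dx":-0.1,"dy":-0.1,"dz":8,"twist":0},{"dx":-0.1,"dy":-0.1,"dz":10,"twist":0},{"dx":-0.1,"dy":-0.1,"dz":11,"twist":0},{"dx":-0.1,"dy":-0.1,"dz":12,"twist":0},{"dx":-0.1,"dy":-0.1,"dz":12,"twist":0}]';python3 -m pendant '[{"dx":0,"dy":0,"dz":1,"twist":0},{"dx":0,"dy":0,"dz":2,"twist":0},{"dx":0,"dy":0,"dz":2.8,"twist":0},{"dx":0,"dy":0,"dz":3.1,"twist":0},{"dx":0,"dy":0,"dz":3.1,"twist":0}]'
```

```text
time: 36.25
eef_pos: [0.5888, -0.0876, 0.0595]
tcp_rot: [1.0, -0.03, 0.0, 0.0]
contact_force: [-0.2, -0.7, -1.1]
opening: 0.263
finger_force: 50.9
time: 36.88
eef_pos: [0.5884, -0.0874, 0.0279]
tcp_rot: [1.0, -0.03, -0.0, -0.0]
contact_force: [-1.2, 0.0, -2.4]
opening: 0.263
finger_force: 50.9
```

```bash
python3 -m pendant '[{"dx":0,"dy":0,"dz":0.2,"twist":0},{"dx":0,"dy":0,"dz":0.3,"twist":0}]'; python3 -m pendant '[{"dx":0,"dy":0,"dz":0,"twist":0},{"dx":0,"dy":0,"dz":0,"twist":0},{"dx":0,"dy":0,"dz":0,"twist":0},{"dx":0,"dy":0,"dz":-3,"twist":0},{"dx":0,"dy":0,"dz":-8,"twist":0},{"dx":0,"dy":0,"dz":-14,"twist":0},{"dx":0,"dy":0,"dz":-14,"twist":0},{"dx":0,"dy":0,"dz":-14,"twist":0}]' 36; python3 - <<'E'
from h import *
st(); b=cam("top"); c=cam("side"); print(panel(b,.4,.5)[0])
for x in (b,c):
  for z in blobs(x):
    if max(z[2])<115 and -.34<z[1][1]<-.24 : print(np.round(z[1],4),np.round(z[2]),round(z[3],1),z[6])
h=(.5605,-.286); plan((*h,.16,100.9-90-90),(*h,.16,100.9),(*h,.16,-79.1))
E
```

```text
time: 37.12
eef_pos: [0.589, -0.0876, 0.0261]
tcp_rot: [1.0, -0.03, 0.0, 0.0]
contact_force: [-1.4, 1.3, 4.9]
opening: 0.262
finger_force: 51.6
time: 38.12
eef_pos: [0.5884, -0.0874, 0.1652]
tcp_rot: [1.0, -0.03, -0.0, -0.0]
contact_force: [0.5, 0.4, -0.9]
opening: 0.358
finger_force: 0.0
t 38.12 pos [ 0.5884 -0.0874  0.1652] yaw x-axis [[0.998, -0.06, -0.0], [-0.06, -0.998, 0.0], [-0.0, -0.0, -1.0]] q [-0.32  0.17  1.84  0.    1.13  1.31] F [ 0.5  0.4 -0.9] op 0.358
[0.05895498 0.45600842]
[ 0.5601 -0.2874] [ 30. 102.] 100.4 [198.5 194.  188. ]
[ 0.4363 -0.3001] [ 31. 102.] 130.8 [181. 180. 179.]
[ 0.4375 -0.298 ] [ 31. 100.] 129.6 [216.5 217.5 208.5]
dx -1.49 dy 20.01 dz 0.30 twist 75.7 | rows 7.1 q6~142
dx -1.49 dy 20.01 dz 0.30 twist -104.3 | rows 16.8 q6~-38
dx -1.49 dy 20.01 dz 0.30 twist 75.7 | rows 16.8 q6~142
```

```bash
python3 -m pendant '[{"dx":-1.5,"dy":20,"dz":0,"twist":76},{"dx":-1.5,"dy":20,"dz":0,"twist":76},{"dx":-1.5,"dy":20,"dz":0,"twist":76},{"dx":-1.5,"dy":20,"dz":0,"twist":76},{"dx":-1.5,"dy":20,"dz":0,"twist":76},{"dx":-1.5,"dy":20,"dz":0,"twist":76},{"dx":-1.5,"dy":20,"dz":0,"twist":76},{"dx":-1.5,"dy":20,"dz":5,"twist":76},{"dx":-1.5,"dy":20,"dz":10,"twist":76},{"dx":-1.5,"dy":20,"dz":10,"twist":76}]' 60; python3 - <<'E'
from h import *
st(); plan((.5605,-.2868,.003,-79.4))
E
```

```text
time: 39.48
eef_pos: [0.5571, -0.283, 0.0581]
tcp_rot: [0.769, -0.639, -0.007, 0.0]
contact_force: [-1.1, 1.1, -0.6]
opening: 0.603
finger_force: 0.0
t 39.48 pos [ 0.5571 -0.283   0.0581] yaw x-axis [[0.183, -0.983, -0.012], [-0.983, -0.183, 0.009], [-0.011, 0.01, -1.0]] q [-0.63  0.38  1.8   0.    0.98  2.33] F [-1.1  1.1 -0.6] op 0.603
dx 0.49 dy -0.32 dz 5.50 twist -0.0 | rows 0.9 q6~142
```

```bash
python3 -m pendant '[{"dx":0,"dy":0,"dz":1,"twist":0},{"dx":0,"dy":0,"dz":2,"twist":0},{"dx":0,"dy":0,"dz":2,"twist":0},{"dx":0,"dy":0,"dz":2,"twist":0}]'; python3 - <<'E'
from h import *
st(); plan((.5605,-.2868,.003,-79.4))
E
```

```text
time: 39.98
eef_pos: [0.5622, -0.2866, 0.0463]
tcp_rot: [0.769, -0.639, 0.001, -0.0]
contact_force: [0.6, -0.1, 0.3]
opening: 0.597
finger_force: 0.0
t 39.98 pos [ 0.5622 -0.2866  0.0463] yaw x-axis [[0.183, -0.983, 0.001], [-0.983, -0.183, -0.001], [0.001, -0.001, -1.0]] q [-0.63  0.4   1.8   0.    0.94  2.33] F [ 0.6 -0.1  0.3] op 0.597
dx -0.02 dy 0.17 dz 4.33 twist -0.0 | rows 0.7 q6~142
```

```bash
python3 -m pendant '[{"dx":0,"dy":0.1,"dz":2,"twist":0},{"dx":0,"dy":0.1,"dz":3.6,"twist":0},{"dx":0,"dy":0.1,"dz":4.3,"twist":0},{"dx":0,"dy":0.1,"dz":4.3,"twist":0}]';  python3 -m pendant '[{"dx":0,"dy":0,"dz":0,"twist":0},{"dx":0,"dy":0,"dz":0,"twist":0},{"dx":0,"dy":0,"dz":0,"twist":0},{"dx":0,"dy":0,"dz":0,"twist":0},{"dx":0,"dy":0,"dz":0,"twist":0},{"dx":0,"dy":0,"dz":0,"twist":0}]' 0 50;python3 -m pendant '[{"dx":0,"dy":0,"dz":-2,"twist":0},{"dx":0,"dy":0,"dz":-6,"twist":0},{"dx":0,"dy":0,"dz":-11,"twist":0},{"dx":0,"dy":0,"dz":-17,"twist":0},{"dx":0,"dy":0,"dz":-17,"twist":0},{"dx":0,"dy":0,"dz":-17,"twist":0}]'; python3 - <<'E'
from h import *
st(); b=cam("top"); print(panel(b,.4,.5)[0]); q=near(b,(.564,.0067),.02,.08,.12); print("stack",q.mean(0),q.max(0))
t=(.5575+.1125*2*.0585+.0585*.02,-.106+.225+.02); print(t); plan((*t,.175,-3.4))
E
```

```text
time: 40.48
eef_pos: [0.56, -0.2859, 0.0009]
tcp_rot: [0.769, -0.639, -0.001, 0.0]
contact_force: [0.1, -0.2, -0.4]
opening: 0.602
finger_force: 0.0
time: 41.22
eef_pos: [0.5613, -0.2869, 0.0033]
tcp_rot: [0.769, -0.639, 0.001, -0.0]
contact_force: [0.4, 0.1, 5.6]
opening: 0.169
finger_force: 51.8
time: 41.98
eef_pos: [0.56, -0.2859, 0.172]
tcp_rot: [0.769, -0.639, -0.001, 0.0]
contact_force: [-0.2, 0.6, -1.4]
opening: 0.17
finger_force: 51.1
t 41.98 pos [ 0.56   -0.2859  0.172 ] yaw x-axis [[0.183, -0.983, -0.001], [-0.983, -0.183, 0.001], [-0.001, 0.001, -1.0]] q [-0.63  0.24  1.75 -0.    1.16  2.32] F [-0.2  0.6 -1.4] op 0.17
[0.0588234  0.45606731]
stack [0.56269565 0.0066673  0.0969523 ] [0.58097991 0.02496471 0.11013485]
(0.5718325, 0.139)
dx -41.51 dy -9.00 dz -0.37 twist -76.0 | rows 7.1 q6~107
```

```bash
python3 - <<'E'
from h import *
plan((.552,.1415,.172,-3.4))
E
python3 -m pendant '[{"dx":-20,"dy":-4,"dz":0,"twist":-50},{"dx":-20,"dy":-4,"dz":0,"twist":-50},{"dx":-20,"dy":-4,"dz":0,"twist":-50},{"dx":-20,"dy":-4,"dz":0,"twist":-50},{"dx":-20,"dy":-4,"dz":0,"twist":-50}]'; python3 - <<'E'
from h import *
st();plan((.552,.1415,.172,-3.4))
E
```

```text
dx -42.11 dy -7.09 dz -0.06 twist -76.0 | rows 7.1 q6~108
time: 42.65
eef_pos: [0.5615, -0.0799, 0.1693]
tcp_rot: [0.968, -0.251, -0.003, -0.0]
contact_force: [-0.6, -0.4, -0.6]
opening: 0.165
finger_force: 51.1
t 42.65 pos [ 0.5615 -0.0799  0.1693] yaw x-axis [[0.874, -0.485, -0.006], [-0.485, -0.874, 0.002], [-0.006, 0.001, -1.0]] q [-0.32  0.11  1.9   0.    1.14  1.76] F [-0.6 -0.4 -0.6] op 0.165
dx -11.57 dy -18.90 dz -0.22 twist -25.6 | rows 3.5 q6~108
```

```bash
python3 -m pendant '[{"dx":-11.6,"dy":-18.9,"dz":0,"twist":-25.6},{"dx":-11.6,"dy":-18.9,"dz":0,"twist":-25.6},{"dx":-11.6,"dy":-18.9,"dz":0,"twist":-25.6},{"dx":-11.6,"dy":-18.9,"dz":0,"twist":-25.6},{"dx":-11.6,"dy":-18.9,"dz":0,"twist":-25.6},{"dx":-11.6,"dy":-18.9,"dz":0,"twist":-25.6},{"dx":-11.6,"dy":-18.9,"dz":0,"twist":-25.6}]'; python3 - <<'E'
from h import *
st();plan((.552,.1415,.019,-3.4))
E
```

```text
time: 43.52
eef_pos: [0.555, 0.1379, 0.1715]
tcp_rot: [0.999, -0.034, -0.001, 0.0]
contact_force: [-0.4, 0.4, -1.1]
opening: 0.17
finger_force: 51.1
t 43.52 pos [0.555  0.1379 0.1715] yaw x-axis [[0.998, -0.069, -0.002], [-0.069, -0.998, -0.0], [-0.001, 0.0, -1.0]] q [ 0.07  0.12  1.89 -0.    1.14  1.71] F [-0.4  0.4 -1.1] op 0.17
dx -0.30 dy -0.35 dz 15.25 twist -0.5 | rows 2.4 q6~108
```

```bash
python3 -m pendant '[{"dx":-0.3,"dy":-0.2,"dz":3,"twist":-0.5},{"dx":-0.3,"dy":-0.2,"dz":6,"twist":-0.5},{"dx":-0.3,"dy":-0.2,"dz":9,"twist":-0.5},{"dx":-0.3,"dy":-0.2,"dz":11,"twist":-0.5},{"dx":-0.3,"dy":-0.2,"dz":12,"twist":-0.5},{"dx":-0.3,"dy":-0.2,"dz":12,"twist":-0.5}]';python3 -m pendant '[{"dx":0,"dy":0,"dz":1,"twist":0},{"dx":0,"dy":0,"dz":2,"twist":0},{"dx":0,"dy":0,"dz":2.8,"twist":0},{"dx":0,"dy":0,"dz":3.2,"twist":0},{"dx":0,"dy":0,"dz":3.2,"twist":0}]'
```

```text
time: 44.28
eef_pos: [0.5523, 0.141, 0.052]
tcp_rot: [1.0, -0.029, -0.0, 0.0]
contact_force: [0.2, -0.1, -1.8]
opening: 0.168
finger_force: 51.0
time: 44.9
eef_pos: [0.5602, 0.1414, 0.0277]
tcp_rot: [1.0, -0.03, 0.008, -0.001]
contact_force: [0.3, -3.5, 20.3]
opening: 0.162
finger_force: 61.4
```

```bash
python3 -m pendant '[{"dx":0,"dy":0,"dz":-0.8,"twist":0},{"dx":0,"dy":0,"dz":-1.5,"twist":0},{"dx":0,"dy":0,"dz":-1.5,"twist":0}]'; python3 - <<'E'
from h import *
st(); c=cam("side"); b=cam("top"); print(panel(b,.4,.5)[0]); save(c,"s6.png",(160,150,300,260),5)
E
```

```text
time: 45.28
eef_pos: [0.5518, 0.1414, 0.035]
tcp_rot: [1.0, -0.029, -0.0, 0.0]
contact_force: [-0.0, 0.3, -0.9]
opening: 0.167
finger_force: 51.7
t 45.27 pos [0.5518 0.1414 0.035 ] yaw x-axis [[0.998, -0.058, -0.001], [-0.058, -0.998, -0.0], [-0.001, 0.0, -1.0]] q [0.07 0.3  1.96 0.   0.88 1.7 ] F [-0.   0.3 -0.9] op 0.167
[0.05972902 0.46241728]
```

View pics/s6.png

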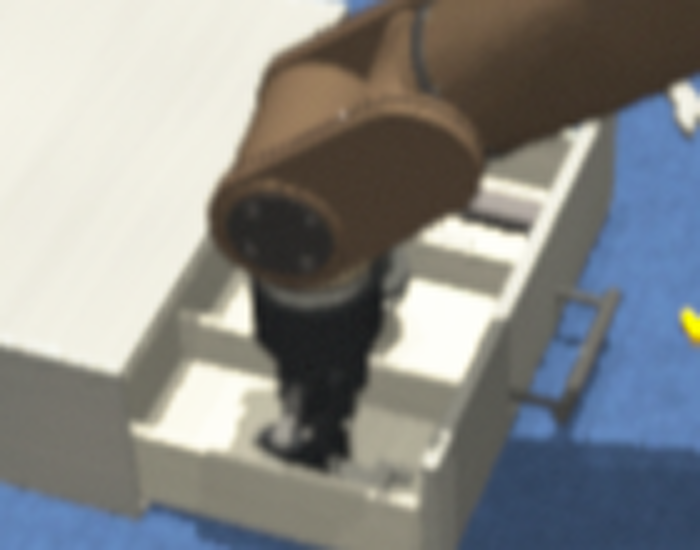

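```bash
python3 -m pendant '[{"dx":0,"dy":0,"dz":0.4,"twist":0},{"dx":0,"dy":0,"dz":0.8,"twist":0},{"dx":0,"dy":0,"dz":0.8,"twist":0}]'; python3 -m pendant '[{"dx":0,"dy":0,"dz":0.2,"twist":0},{"dx":0,"dy":0,"dz":0.4,"twist":0},{"dx":0,"dy":0,"dz":0.4,"twist":0}]'
```

```text
time: 45.75
eef_pos: [0.5536, 0.1414, 0.0282]
tcp_rot: [1.0, -0.029, 0.001, -0.0]
contact_force: [0.5, -0.1, 3.1]
opening: 0.165
finger_force: 53.8
time: 46.12
eef_pos: [0.5569, 0.1414, 0.0279]
tcp_rot: [1.0, -0.029, 0.005, -0.0]
contact_force: [-0.5, -2.1, 14.9]
opening: 0.166
finger_force: 58.8
```

```bash
python3 -m pendant '[{"dx":0,"dy":0,"dz":-0.4,"twist":0},{"dx":0,"dy":0,"dz":-0.4,"twist":0},{"dx":0,"dy":0,"dz":-0.4,"twist":0}]' 26;python3 -m pendant '[{"dx":0,"dy":0,"dz":-3,"twist":0},{"dx":0,"dy":0,"dz":-8,"twist":0},{"dx":0,"dy":0,"dz":-14,"twist":0},{"dx":0,"dy":-6,"dz":-14,"twist":0},{"dx":0,"dy":-12,"dz":-14,"twist":0},{"dx":0,"dy":-18,"dz":-14,"twist":0},{"dx":0,"dy":-18,"dz":-14,"twist":0}]' ; python3 - <<'E'
from h import *
st(); b=cam("top"); c=cam("side"); print(panel(b,.4,.5)[0]); 
a=c["img"][150:260,160:300]; d=b["img"][130:245,170:310]
im=np.hstack([cv2.resize(a,(400,400)),cv2.resize(d,(400,400))]); cv2.imwrite("pics/m7.png",im[...,::-1])
th=np.radians(-3.35); ux=np.array([np.cos(th),np.sin(th)]); uy=np.array([-ux[1],ux[0]]); o=np.array([.577,.119])
for x in (b,c):
    q=near(x,o,.12,.0,.045); l=np.c_[(q[:,:2]-o)@ux,(q[:,:2]-o)@uy,q[:,2]]; l=l[(abs(l[:,0])<.09)&(abs(l[:,1])<.045)]
    H=[[np.round(np.median(l[(abs(l[:,0]-i)<.006)&(abs(l[:,1]-j)<.006),2]),3) for i in np.arange(-.085,.09,.012)] for j in np.arange(.042,-.046,-.012)]
    print(np.array(H))
E
```

```text
time: 46.5
eef_pos: [0.5548, 0.1401, 0.0294]
tcp_rot: [1.0, -0.029, 0.002, 0.001]
contact_force: [0.9, -6.9, 8.5]
opening: 0.258
finger_force: 5.4
time: 47.38
eef_pos: [0.5615, 0.3249, 0.166]
tcp_rot: [1.0, -0.027, -0.001, -0.0]
contact_force: [0.3, -0.2, -0.3]
opening: 0.264
finger_force: 0.0
t 47.38 pos [0.5615 0.3249 0.166 ] yaw x-axis [[0.999, -0.053, -0.002], [-0.053, -0.999, 0.001], [-0.002, -0.0, -1.0]] q [0.37 0.29 1.7  0.   1.16 1.99] F [ 0.3 -0.2 -0.3] op 0.264
[0.05852413 0.46613106]
[[0.017 0.015 0.016 0.017 0.014 0.015 0.016 0.015 0.016 0.018 0.013 0.017
  0.018 0.016 0.018]
 [0.016 0.019 0.025 0.025 0.017 0.018 0.02  0.021 0.028 0.023 0.016 0.014
  0.015 0.016 0.015]
 [0.014 0.015 0.021 0.026 0.027 0.028 0.028 0.025 0.026 0.015 0.016 0.016
  0.017 0.013 0.016]
 [0.014 0.016 0.02  0.017 0.013 0.015 0.014 0.012 0.017 0.021 0.016 0.015
  0.015 0.015 0.015]
 [0.014 0.015 0.014 0.014 0.014 0.015 0.013 0.015 0.015 0.012 0.015 0.015
  0.015 0.015 0.018]
 [0.013 0.015 0.018 0.015 0.014 0.016 0.014 0.014 0.014 0.015 0.013 0.015
  0.016 0.017 0.015]
 [0.012 0.015 0.016 0.012 0.01
[... 287 characters left out ...]
   nan   nan   nan   nan   nan   nan   nan
    nan   nan   nan]
 [  nan 0.027 0.024 0.026 0.027 0.025 0.026 0.025 0.026 0.026   nan   nan
    nan   nan   nan]
 [  nan 0.021 0.025 0.022 0.015 0.016 0.019 0.016 0.024 0.024 0.015 0.016
    nan   nan   nan]
 [  nan 0.014 0.016 0.013 0.013 0.013 0.013 0.012 0.014 0.014 0.015 0.012
    nan   nan   nan]
 [  nan   nan 0.012 0.013 0.013 0.013 0.011 0.013 0.013 0.014 0.012 0.014
    nan   nan   nan]
 [  nan   nan 0.014 0.014 0.012 0.012 0.014 0.013 0.014 0.014 0.014 0.013
  0.015   nan   nan]
 [  nan   nan 0.012 0.013 0.013 0.012 0.013 0.009 0.013 0.013 0.012 0.012
  0.015   nan   nan]]
  return _methods._mean(a, axis=axis, dtype=dtype,
  ret = ret.dtype.type(ret / rcount)
```

View pics/m7.png

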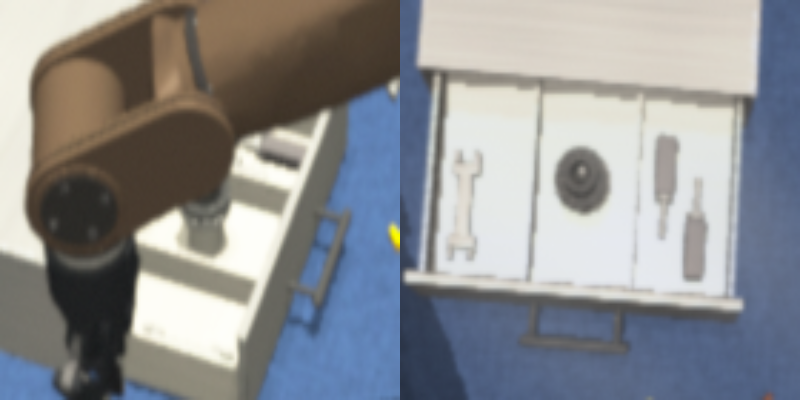

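```bash
python3 - <<'E'
from h import *
b=cam("top")
for z in blobs(b):
    if max(z[2])<115 and -.36<z[1][1]<-.2 : print(np.round(z[1],4),np.round(z[2]),round(z[3],1),z[6])
plan((.437,-.2992,.166,-49.6))
E
python3 -m pendant '[{"dx":-2,"dy":31,"dz":0,"twist":20},{"dx":-2,"dy":31,"dz":0,"twist":20},{"dx":-2,"dy":31,"dz":0,"twist":20},{"dx":-2,"dy":31,"dz":0,"twist":20},{"dx":-2,"dy":31,"dz":0,"twist":20},{"dx":-2,"dy":31,"dz":0,"twist":20},{"dx":-2,"dy":31,"dz":0,"twist":20}]' 60;python3 - <<'E'
from h import *
plan((.437,-.2992,.166,-49.6),(.437,-.2992,.06,-49.6))
E
```

```text
[ 0.4361 -0.3   ] [ 32. 102.] 129.9 [184. 183. 182.]
dx -8.90 dy 62.60 dz 0.10 twist 46.3 | rows 10.1 q6~105
time: 48.4
eef_pos: [0.5243, 0.0117, 0.1672]
tcp_rot: [0.979, -0.204, -0.0, -0.0]
contact_force: [-0.3, 0.7, -0.3]
opening: 0.601
finger_force: 0.0
dx 4.39 dy 31.99 dz 0.11 twist 26.1 | rows 5.2 q6~105
dx 4.39 dy 32.00 dz 10.71 twist 26.1 | rows 1.7 q6~105
```

```bash
python3 -m pendant '[{"dx":4.4,"dy":32,"dz":0,"twist":26},{"dx":4.4,"dy":32,"dz":0,"twist":26},{"dx":4.4,"dy":32,"dz":0,"twist":26},{"dx":4.4,"dy":32,"dz":0,"twist":26},{"dx":4.4,"dy":32,"dz":0,"twist":26},{"dx":4.4,"dy":32,"dz":0,"twist":26},{"dx":4.4,"dy":32,"dz":5,"twist":26},{"dx":4.4,"dy":32,"dz":10,"twist":26},{"dx":4.4,"dy":32,"dz":10,"twist":26},{"dx":4.4,"dy":32,"dz":10,"twist":26}]' 60;python3 - <<'E'
from h import *
st();plan((.437,-.2992,.003,-49.7))
c=cam("side")
for z in blobs(c):
    if max(z[2])<125 and -.36<z[1][1]<-.2 : print(np.round(z[1],4),np.round(z[2]),round(z[3],1),z[6])
E
```

```text
time: 49.65
eef_pos: [0.4398, -0.2983, 0.0689]
tcp_rot: [0.909, -0.417, 0.001, 0.0]
contact_force: [-0.6, 0.1, -0.1]
opening: 0.599
finger_force: 0.0
t 49.65 pos [ 0.4398 -0.2983  0.0689] yaw x-axis [[0.653, -0.757, 0.002], [-0.757, -0.653, -0.001], [0.002, -0.0, -1.0]] q [-0.79  0.17  2.04  0.    0.93  1.64] F [-0.6  0.1 -0.1] op 0.599
dx -0.12 dy 0.27 dz 6.59 twist 0.5 | rows 1.1 q6~105
[ 0.4105 -0.3229] [43. 33.] 55.5 [36. 38. 40.]
[ 0.4695 -0.2699] [42. 36.] 62.8 [35.  37.  39.5]
[ 0.4386 -0.2997] [ 33. 104.] 132.1 [128.  127.5 120. ]
```

```bash
python3 -m pendant '[{"dx":-0.1,"dy":0.1,"dz":3,"twist":0},{"dx":-0.1,"dy":0.1,"dz":5,"twist":0},{"dx":-0.1,"dy":0.1,"dz":6.5,"twist":0},{"dx":-0.1,"dy":0.1,"dz":6.5,"twist":0}]';  python3 -m pendant '[{"dx":0,"dy":0,"dz":0,"twist":0},{"dx":0,"dy":0,"dz":0,"twist":0},{"dx":0,"dy":0,"dz":0,"twist":0},{"dx":0,"dy":0,"dz":0,"twist":0},{"dx":0,"dy":0,"dz":0,"twist":0},{"dx":0,"dy":0,"dz":0,"twist":0}]' 0 50;python3 -m pendant '[{"dx":0,"dy":0,"dz":-2,"twist":0},{"dx":0,"dy":0,"dz":-6,"twist":0},{"dx":0,"dy":0,"dz":-11,"twist":0},{"dx":0,"dy":0,"dz":-17,"twist":0},{"dx":0,"dy":0,"dz":-17,"twist":0},{"dx":0,"dy":0,"dz":-17,"twist":0}]'; python3 - <<'E'
from h import *
st(); b=cam("top"); print(panel(b,.4,.5)[0]);  plan((.5554,.0984,.172,-3.4))
E
```

```text
time: 50.2
eef_pos: [0.4373, -0.2985, 0.0027]
tcp_rot: [0.909, -0.417, 0.0, 0.0]
contact_force: [-0.1, 0.4, 0.6]
opening: 0.602
finger_force: 0.0
time: 50.95
eef_pos: [0.4378, -0.2993, 0.0037]
tcp_rot: [0.909, -0.417, 0.001, 0.0]
contact_force: [-1.5, 1.2, 5.8]
opening: 0.165
finger_force: 51.4
time: 51.7
eef_pos: [0.4364, -0.2978, 0.1713]
tcp_rot: [0.909, -0.417, -0.001, -0.0]
contact_force: [-0.6, 0.2, -2.1]
opening: 0.164
finger_force: 50.5
t 51.7 pos [ 0.4364 -0.2978  0.1713] yaw x-axis [[0.652, -0.759, -0.001], [-0.759, -0.652, 0.001], [-0.002, 0.0, -1.0]] q [-0.79  0.02  1.99  0.    1.13  1.64] F [-0.6  0.2 -2.1] op 0.164
[0.05952565 0.46616423]
dx -22.24 dy -34.85 dz -0.10 twist -45.9 | rows 6.6 q6~103
```

```bash
python3 -m pendant '[{"dx":-22.2,"dy":-34.8,"dz":0,"twist":-45.9},{"dx":-22.2,"dy":-34.8,"dz":0,"twist":-45.9},{"dx":-22.2,"dy":-34.8,"dz":0,"twist":-45.9},{"dx":-22.2,"dy":-34.8,"dz":0,"twist":-45.9},{"dx":-22.2,"dy":-34.8,"dz":0,"twist":-45.9},{"dx":-22.2,"dy":-34.8,"dz":0,"twist":-45.9},{"dx":-22.2,"dy":-34.8,"dz":0,"twist":-45.9},{"dx":-22.2,"dy":-34.8,"dz":0,"twist":-45.9},{"dx":-22.2,"dy":-34.8,"dz":0,"twist":-45.9},{"dx":-22.2,"dy":-34.8,"dz":0,"twist":-45.9}]'; python3 - <<'E'
from h import *
st();plan((.5554,.0984,.019,-3.4))
E
```

```text
time: 53.0
eef_pos: [0.5557, 0.0956, 0.1713]
tcp_rot: [1.0, -0.031, -0.001, 0.0]
contact_force: [-0.2, -0.7, -2.3]
opening: 0.167
finger_force: 50.5
t 53.0 pos [0.5557 0.0956 0.1713] yaw x-axis [[0.998, -0.062, -0.002], [-0.062, -0.998, -0.0], [-0.002, 0.0, -1.0]] q [-0.01  0.1   1.9  -0.    1.14  1.62] F [-0.2 -0.7 -2.3] op 0.167
dx -0.02 dy -0.29 dz 15.23 twist -0.1 | rows 2.4 q6~103
```

```bash
python3 -m pendant '[{"dx":0,"dy":-0.1,"dz":3,"twist":0},{"dx":0,"dy":-0.1,"dz":6,"twist":0},{"dx":0,"dy":-0.1,"dz":9,"twist":0},{"dx":0,"dy":-0.1,"dz":11,"twist":0},{"dx":0,"dy":-0.1,"dz":12.5,"twist":0},{"dx":0,"dy":-0.1,"dz":12.5,"twist":0}]';python3 -m pendant '[{"dx":0,"dy":0,"dz":0.8,"twist":0},{"dx":0,"dy":0,"dz":1.6,"twist":0},{"dx":0,"dy":0,"dz":2.2,"twist":0},{"dx":0,"dy":0,"dz":2.4,"twist":0},{"dx":0,"dy":0,"dz":2.4,"twist":0}]'
```

```text
time: 53.75
eef_pos: [0.5558, 0.0974, 0.0464]
tcp_rot: [1.0, -0.03, -0.001, 0.0]
contact_force: [0.6, 0.5, -1.7]
opening: 0.168
finger_force: 50.5
time: 54.38
eef_pos: [0.5563, 0.0978, 0.0232]
tcp_rot: [1.0, -0.03, -0.0, 0.0]
contact_force: [-0.6, -0.2, -1.5]
opening: 0.165
finger_force: 50.5
```

```bash
python3 -m pendant '[{"dx":0,"dy":0,"dz":0.2,"twist":0},{"dx":0,"dy":0,"dz":0.4,"twist":0},{"dx":0,"dy":0,"dz":0.5,"twist":0}]'; python3 -m pendant '[{"dx":0,"dy":0,"dz":0,"twist":0},{"dx":0,"dy":0,"dz":0,"twist":0},{"dx":0,"dy":0,"dz":0,"twist":0},{"dx":0,"dy":0,"dz":-3,"twist":0},{"dx":0,"dy":0,"dz":-8,"twist":0},{"dx":0,"dy":0,"dz":-14,"twist":0},{"dx":-6,"dy":0,"dz":-14,"twist":0},{"dx":-12,"dy":0,"dz":-14,"twist":0},{"dx":-12,"dy":0,"dz":-14,"twist":0}]' 26; python3 - <<'E'
from h import *
st(); b=cam("top"); c=cam("side"); print(panel(b,.4,.5)[0]); 
a=c["img"][150:260,160:300]; d=b["img"][130:245,170:310]
im=np.hstack([cv2.resize(a,(400,400)),cv2.resize(d,(400,400))]); cv2.imwrite("pics/m8.png",im[...,::-1])
E
```

```text
time: 54.75
eef_pos: [0.5565, 0.0977, 0.0187]
tcp_rot: [1.0, -0.03, -0.0, 0.0]
contact_force: [-1.6, -0.3, 4.8]
opening: 0.167
finger_force: 51.2
time: 55.88
eef_pos: [0.4312, 0.1054, 0.1559]
tcp_rot: [1.0, -0.029, -0.003, 0.0]
contact_force: [1.0, 0.4, 0.1]
opening: 0.263
finger_force: 0.0
t 55.88 pos [0.4312 0.1054 0.1559] yaw x-axis [[0.998, -0.059, -0.005], [-0.059, -0.998, 0.0], [-0.005, 0.0, -1.0]] q [ 0.01 -0.16  2.19  0.    1.12  1.64] F [1.  0.4 0.1] op 0.263
[0.05835646 0.46629576]
```

View pics/m8.png

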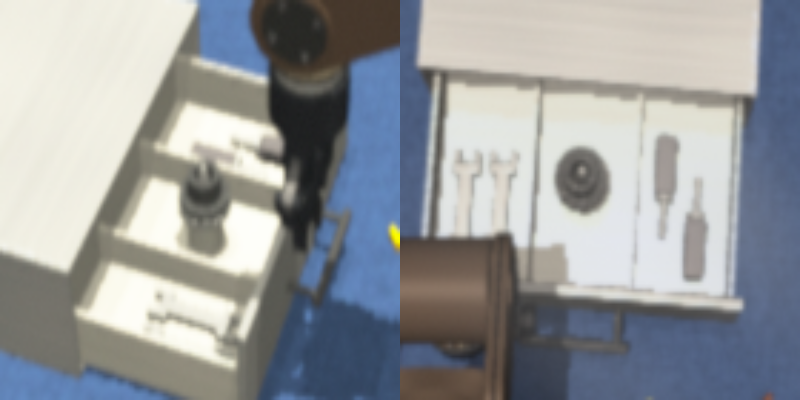

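Both spanners (467,195 and 503,195), both drivers and the stack are in their bays. Next: close the fingers and push the drawer.

```bash
python3 - <<'E'
from h import *
plan((.437,.0135,.158,-3.4),(.437,.0135,.09,-3.4))
E
```

```text
dx 0.58 dy 9.13 dz 0.07 twist -0.0 | rows 1.5 q6~95
dx 0.57 dy 9.13 dz 6.87 twist -0.0 | rows 1.1 q6~95
```

```bash
python3 -m pendant '[{"dx":0.2,"dy":5,"dz":0,"twist":0},{"dx":0.2,"dy":9.1,"dz":0,"twist":0},{"dx":0.2,"dy":9.1,"dz":0,"twist":0},{"dx":0.2,"dy":9.1,"dz":0,"twist":0},{"dx":0.2,"dy":9.1,"dz":3,"twist":0},{"dx":0.2,"dy":9.1,"dz":5,"twist":0},{"dx":0.2,"dy":9.1,"dz":6.8,"twist":0},{"dx":0.2,"dy":9.1,"dz":6.8,"twist":0},{"dx":0.2,"dy":9.1,"dz":6.8,"twist":0}]' 0 50; python3 - <<'E'
from h import *
st(); b=cam("top"); print(panel(b,.4,.5)[0])
E
```

```text
time: 57.1
eef_pos: [0.434, 0.0144, 0.0911]
tcp_rot: [1.0, -0.029, 0.001, 0.0]
contact_force: [0.2, -0.9, -0.1]
opening: 0.004
finger_force: 0.0
t 57.1 pos [0.434  0.0144 0.0911] yaw x-axis [[0.998, -0.059, 0.001], [-0.059, -0.998, -0.0], [0.001, 0.0, -1.0]] q [-0.2  -0.09  2.26  0.    0.97  1.43] F [ 0.2 -0.9 -0.1] op 0.004
[0.05860823 0.4662519 ]
```

```bash
python3 -m pendant '[{"dx":0.8,"dy":0,"dz":0,"twist":0},{"dx":1.5,"dy":0,"dz":0,"twist":0},{"dx":2.2,"dy":0,"dz":0,"twist":0},{"dx":3.2,"dy":0,"dz":0,"twist":0},{"dx":4.4,"dy":0,"dz":0,"twist":0},{"dx":5.6,"dy":0,"dz":0,"twist":0},{"dx":6.8,"dy":0,"dz":0,"twist":0},{"dx":8,"dy":0,"dz":0,"twist":0},{"dx":9.2,"dy":0,"dz":0,"twist":0},{"dx":10,"dy":0,"dz":0,"twist":0}]'; python3 - <<'E'
from h import *
s=st(); b=cam("top"); c=cam("side"); x=s["eef_pos"][0]; print(panel(b,x,x+.05)[0],panel(c,x,x+.05)[0])
E
```

```text
time: 58.4
eef_pos: [0.534, 0.0078, 0.0904]
tcp_rot: [1.0, -0.03, 0.0, 0.0]
contact_force: [-2.3, 0.2, 0.9]
opening: -0.002
finger_force: 1.0
t 58.4 pos [0.534  0.0078 0.0904] yaw x-axis [[0.998, -0.06, 0.0], [-0.06, -0.998, -0.0], [0.0, 0.0, -1.0]] q [-0.18  0.14  2.03 -0.    0.97  1.46] F [-2.3  0.2  0.9] op -0.002
[0.05828152 0.54738464] [0.06872038 0.54929182]
```

```bash
python3 -m pendant '[{"dx":1,"dy":0,"dz":0,"twist":0},{"dx":2.2,"dy":0,"dz":0,"twist":0},{"dx":3.4,"dy":0,"dz":0,"twist":0},{"dx":4.6,"dy":0,"dz":0,"twist":0},{"dx":5.8,"dy":0,"dz":0,"twist":0},{"dx":6.6,"dy":0,"dz":0,"twist":0},{"dx":7.4,"dy":0,"dz":0,"twist":0},{"dx":8,"dy":0,"dz":0,"twist":0},{"dx":8.4,"dy":0,"dz":0,"twist":0}]'; python3 -m pendant '[{"dx":0.3,"dy":0,"dz":0,"twist":0},{"dx":0.5,"dy":0,"dz":0,"twist":0},{"dx":0.7,"dy":0,"dz":0,"twist":0},{"dx":0.7,"dy":0,"dz":0,"twist":0}]'
```

```text
time: 59.62
eef_pos: [0.6173, 0.0028, 0.0905]
tcp_rot: [1.0, -0.03, 0.0, 0.0]
contact_force: [-0.7, 0.3, 1.1]
opening: 0.003
finger_force: 0.9
time: 60.12
eef_pos: [0.6243, 0.0025, 0.0905]
tcp_rot: [1.0, -0.03, 0.001, -0.0]
contact_force: [0.4, 0.6, -0.1]
opening: -0.003
finger_force: 0.0
```

```bash
python3 -m pendant '[{"dx":0.2,"dy":0,"dz":0,"twist":0},{"dx":0.4,"dy":0,"dz":0,"twist":0},{"dx":0.6,"dy":0,"dz":0,"twist":0},{"dx":0.6,"dy":0,"dz":0,"twist":0}]'; python3 -m pendant '[{"dx":0.2,"dy":0,"dz":0,"twist":0},{"dx":0.4,"dy":0,"dz":0,"twist":0},{"dx":0.4,"dy":0,"dz":0,"twist":0}]'
```

```text
time: 60.62
eef_pos: [0.6303, 0.0021, 0.0903]
tcp_rot: [1.0, -0.03, 0.001, 0.0]
contact_force: [-0.5, 0.1, -0.1]
opening: 0.002
finger_force: 0.0
time: 61.0
eef_pos: [0.6342, 0.0019, 0.0903]
tcp_rot: [1.0, -0.03, 0.0, -0.0]
contact_force: [-1.6, 0.0, 0.7]
opening: -0.002
finger_force: 0.1
```

```bash
python3 -m pendant '[{"dx":0.2,"dy":0,"dz":0,"twist":0},{"dx":0.4,"dy":0,"dz":0,"twist":0},{"dx":0.6,"dy":0,"dz":0,"twist":0},{"dx":0.6,"dy":0,"dz":0,"twist":0}]'; python3 - <<'E'
from h import *
s=st(); b=cam("top"); c=cam("side"); x=s["eef_pos"][0]
for k in(b,c): print(panel(k,x,x+.04)); q=near(k,(.8,0),.3,.126,.14); m=abs(q[:,1])<.12; q=q[m]; print("cab front at y=0", np.min(q[:,0]-.0586*q[:,1]), np.percentile(q[:,0]-.0586*q[:,1],.5))
E
```

```text
time: 61.5
eef_pos: [0.6346, 0.0019, 0.0903]
tcp_rot: [1.0, -0.029, -0.008, -0.0]
contact_force: [-18.3, 0.4, 12.5]
opening: 0.002
finger_force: 9.1
t 61.5 pos [0.6346 0.0019 0.0903] yaw x-axis [[0.998, -0.059, -0.016], [-0.059, -0.998, 0.001], [-0.016, 0.0, -1.0]] q [-0.16  0.35  1.77 -0.    1.04  1.47] F [-18.3   0.4  12.5] op 0.002
(array([0.05021629, 0.65084121]), np.float64(-0.17651534384078382), np.float64(0.18072631581523418), 232, np.float64(0.6348252156607082), np.float64(0.11926373375713563))
cab front at y=0 0.6482980002941185 0.6514123785234125
(array([0.06045171, 0.65118497]), np.float64(-0.18218804641459863), np.float64(0.1804093271274585), 278, np.float64(0.6348849091464767), np.float64(0.11754835248016103))
cab front at y=0 0.6215609212052473 0.6250813088448295
```

```bash
python3 -m pendant '[{"dx":-1,"dy":0,"dz":0,"twist":0},{"dx":-4,"dy":0,"dz":0,"twist":0},{"dx":-9,"dy":0,"dz":-3,"twist":0},{"dx":-14,"dy":0,"dz":-8,"twist":0},{"dx":-18,"dy":5,"dz":-12,"twist":0},{"dx":-18,"dy":11,"dz":-12,"twist":0},{"dx":-18,"dy":17,"dz":-12,"twist":0},{"dx":-18,"dy":17,"dz":-12,"twist":0},{"dx":-18,"dy":17,"dz":-12,"twist":0}]'; python3 - <<'E'
from h import *
st(); b=cam("top"); c=cam("side")
for k in(b,c): print(panel(k,.62,.68)[0])
a=c["img"][60:370,100:400]; d=b["img"][60:300,60:420]
im=np.hstack([cv2.resize(a,(400,413)),cv2.resize(d,(400,413))]); cv2.imwrite("pics/m9.png",im[...,::-1]); show(b)
E
```

```text
time: 62.72
eef_pos: [0.45, -0.1575, 0.2102]
tcp_rot: [1.0, -0.031, 0.0, -0.0]
contact_force: [0.5, 0.6, 0.2]
opening: 0.001
finger_force: 0.0
t 62.73 pos [ 0.45   -0.1575  0.2102] yaw x-axis [[0.998, -0.062, 0.001], [-0.062, -0.998, 0.0], [0.001, -0.0, -1.0]] q [-0.55 -0.14  2.07  0.    1.21  1.08] F [0.5 0.6 0.2] op 0.001
[0.04140616 0.65210565]
[0.04322586 0.65454621]
px [44. 87.] rect [0.8954 0.6415] sz [106. 228.] ang 96.2 z [0.013 0.03  0.038] mean [0.8892 0.6373] rgb [225. 222. 206.]
px [ 14. 165.] rect [0.6152 0.6875] sz [ 85. 132.] ang 171.5 z [0.052 0.096 0.118] mean [0.6107 0.6797] rgb [63. 59. 61.]
px [404. 215.] rect [ 0.4826 -0.5491] sz [102.  36.] ang -178.6 z [0.005 0.011 0.015] mean [ 0.4812 -0.5475] rgb [ 74. 162.  91.]
px [ 91. 270.] rect [0.2951 0.4305] sz [135. 135.] ang -163.0 z [0.069 0.109 0.126] mean [0.2955 0.4188] rgb [105.  99.  98.]
px [366. 269.] rect [ 0.3075 -0.411 ] sz [117. 125.] ang 57.1 z [0.005 0.021 0.046] mean [ 0.3075 -0.4135] rgb [144. 143. 144.]
px [440. 287.] rect [ 0.2689 -0.6357] sz [228. 137.] ang 101.3 z [0.003 0.006 0.011] mean [ 0.251 -0.652] rgb [227. 230. 227.]
```

View pics/m9.png

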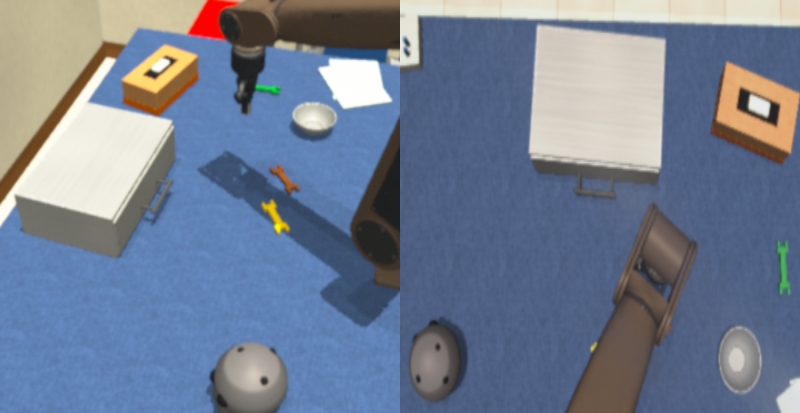

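The drawer is shut flush (595,165), and the skull, bowl and decoy spanners are where they were. Handing in.

```bash
python3 -c "
from plant import ctrl
print(ctrl.sign_off())"
```

```text
the job is handed in; nothing more can be done
None
```

The job is handed in at about 63 s: spacer, washer and bushing are on the stud in that order, both grey spanners are in the left bay and both screwdrivers in the right, the drawer is pushed to its stop, and the skull and bowl are where they were; sign-off returned no verdict.

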